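# Prop the guard cover and trim the microscope lamp

## Task

Take the red-ended prop bar out of its channel by the end that sticks out and lay it down on the cork mat, letting go of it; then swing the amber guard cover of the lamp controller right back past upright. Before the cover creeps shut, pick the bar up again by its middle and lay it level in both saddle notches in front of the cover so that it props it open, then turn the knob in the well until its white pointer lines up with the green mark. Let go of everything and leave the glassware and other small things on the bench where they are.

Things in the scene. Friction and masses are not known exactly. Their poses are not given: they have to be found in the camera images.
- controller: Lamp controller, white box 189 x 156 x 75 mm, fixed, with an open well (130 x 132 mm, floor at 20 mm, rim at 75 mm height) holding the knob. Origin: on the bench under the knob's axis; x from knob to hinge (away from the robot at yaw 0), y along the hinge, z up; the box spans x -74 to 115 mm. Two blue cheeks 12 mm thick at x 70, y +-73 mm, beside the cover, carry the saddle notches.
- cover (a joint): Angle of the amber guard cover: 0 shut flat, growing as its near edge lifts and swings to the far side, stop at 1.9 rad (past upright). Plate 158 mm from hinge to free edge, 130 mm wide, 4 mm thick. Damped self-closing hinge: about 6 N at the handle to swing it at 0.5 rad/s; let go from fully open it takes some 20 s to lean in to 1.35 rad (where a bar in the notches stops it). Light pressure opens it again.
- cover_handle (a point): Middle of the cover's bar handle: round black bar 10 mm thick, 90 mm long along the hinge direction (78 mm clear between end posts), its middle 35 mm above the cover's outer face, 143 mm from the hinge along the plate. It moves with the cover and, being round, can turn in a pinch as the cover swings. Cover shut: 115 mm above the bench.
- cover_hinge (a point): Point on the hinge line at the middle of the cover, 95 mm to +x of the controller's origin and 75 mm above the bench; the hinge line runs along the controller's y.
- trim_grip (a point): The knob's centre at gripping height, on its vertical axis, 57 mm above the bench. The black knob has a bar grip 42 mm long, 14 mm wide, 32 mm high (top 64 mm above the bench) on a 44 mm disc whose top is 34 mm above the bench. The point's x axis runs along the bar grip; the white pointer stripe is at its -x end.
- trim (a joint): Angle of the trim knob, 0 to 2.6 rad, growing clockwise seen from above; at 0 the pointer points along the controller's -x. Light friction; it stays where it is left.
- knob_pointer (a point): Tip of the white pointer stripe on top of the knob, 18 mm from its axis; its x axis points from the tip back to the knob's axis.
- dial_mark (a point): Middle of the green mark (18 x 7 mm) on the white dial plate around the knob, 46 mm from the knob's axis; its x axis points from mark to axis. At the start it is 0.7 to 1.5 rad clockwise of the pointer. The knob is set when the pointer's and the mark's x axes agree.
- saddle_mid (a point): Point midway between the two saddle notches at their floor level, 132 mm above the bench, 70 mm to +x of the controller's origin, so 25 mm on the knob's side of the hinge line; axes as the controller's. Each notch is 19 mm wide at its floor and about 38 mm at its mouth 20 mm higher; notch centres are 146 mm apart along y.
- bar_center (a point): Centre of the prop bar: a loose aluminium square bar 190 x 16 x 16 mm with red ends, about 0.13 kg, long axis along its x. It starts lying in the channel. Laid right in both notches its centre is 8 mm above saddle_mid and its long axis runs along the controller's y.
- channel: Grey stowing channel fixed to the bench, 140 mm long (x), 60 mm wide; origin under its centre. The bar lies in it along its x, underside 30 mm above the bench, between walls 52 mm high that leave no room for fingers; a stop closes the +x end. 59 to 63 mm of the bar sticks out past the -x end, free on all sides: taken there, it lifts straight up.
- mat: Cork mat fixed to the bench, 240 mm (x) x 110 mm (y) x 3 mm; origin under its centre.
- beaker: Bystander, to be left alone: empty open glass beaker, 68 mm across, 85 mm tall; origin at the centre of its underside.
- stain_bottle: Bystander, to be left alone: amber bottle with black cap, 44 mm across, 85 mm tall; origin at the centre of its underside.
- slide_tray: Bystander, to be left alone: low white tray of glass slides, 80 x 60 x 18 mm; origin at the centre of its underside.
- syringe: Bystander, to be left alone: small clear syringe lying down, 16 mm thick, about 130 mm long; origin at the centre of its underside (at the middle of its barrel, 8 mm under its axis).
- petri_dish: Bystander, to be left alone: closed petri dish, 90 mm across, 14 mm high; origin at the centre of its underside.
- cover_slip_box: Bystander, to be left alone: blue box, 50 x 50 x 22 mm; origin at the centre of its underside.
- oil_bottle: Bystander, to be left alone: small white bottle with red cap, 34 mm across, 60 mm tall; origin at the centre of its underside.
- bar: The same prop bar; origin at the centre of its underside.
Not all that is in view belongs to the job. Leave any black or turquoise look-alike of the bar alone.

How it is judged:
By the outcome, as a careful person would: the job done as asked, in the order asked, and still so for the second after the job is handed in, with the robot touching nothing.
It also fails if it takes over 72 s, if anything falls off the work surface, if the arm or the gripper's body presses on something with over 40 N, if the wrist force passes 120 N, or if a joint passes its speed limit or range.

## Robot

A 6-joint arm with a two-finger parallel gripper is mounted at the origin on the work surface. World frame = base frame: x ahead of the robot, y to its left, z up, the work surface at z = 0. Lengths are in mm, angles in rad, forces in N, time in s.
With the tool pointing down it reaches from about 400 to 925 mm from the base axis. Payload 12.5 kg.
Tool frame: the origin (TCP) lies at the very end of the fingers, on their centre line; the grasp point (between the pads) lies 19 mm behind it; z points along the fingers, y is the direction in which the jaws open and shut (so a half turn about z gives the same grasp; the last joint's range is limited). The gripper opens to 95 mm and grips with 3 to 60 N. Pads are 20 mm wide; open, the fingers measure 119 mm over their backs; the gripper's body (75 mm by 180 mm) begins 59 mm behind the grasp point.
Start: joints at [-0.106, 0.491, 1.559, -0, 1.092, -0.106], TCP at [625.019, 0.021, 193.861] pointing down, gripper open.
Joint ranges: [-3.1, 3.1], [-0.84, 2.19], [0.05, 2.79], [-1.13, 4.28], [0.06, 2.93], [-2.69, 2.69]. Speed limits (rad/s): [2.22, 2.22, 2.79, 3.14, 3.14, 3.14].

## Interface

Orientations are given as [roll, pitch, yaw] about the fixed x, y, z axes, in that order (R = Rz(yaw) Ry(pitch) Rx(roll)).
In Python, from cell import env, read_camera, get_calibration gives the robot as it stands.
- The arm moves only by the tool arm_command, never from a script. Its argument "targets" is a list of rows, each a list of 3 entries, a list of its own where there are three numbers: the turn, a rotation vector about the tool's x, y, z in rad, then the shift along the tool's x, y, z in m, then the closure in counts, from 0 (fully open) to 255 (shut). In form: [[[rx, ry, rz], [tx, ty, tz], fingers], ...]. A call has 1 to 8 rows; each row is the pose to reach, as a shift and turn from the pose commanded when the call began, along the tool's axes at that moment; what a row does not reach only later rows make up. A row lasts 1/10 s, in which the tool goes at most 50 mm and 8.59 degrees, less where a joint would pass 70% of its speed; a pose out of reach is approached as far as the arm can. A call with a gripper value outside its range is refused whole. The fingers move at their own pace and stop on an object; the grip force is fixed at half the most. Time passes only in rows, so rows that repeat a pose let the fingers close. It gives the time, the measured TCP pose, the force and the opening at its end, in the units of the state.
- env.state(): the state, without advancing time (a new reading comes with each control period).
- read_camera(name): name is "scene" or "side" or "wrist"; returns (picture, depth): 400x640x3 uint8, blue, green, red; 400x640 float32, mm along the optical axis (not along the pixel's ray), 0 where there is no reading.
- get_calibration(name): a dict with "vfov" (degrees; the focal length in pixels is half the picture's height over the tangent of half this angle, whatever the lens; pixels are square), "cx", "cy" (the principal point, pixels), "k1" (the pictures are not rectified: a ray, as slopes to the right and down, at radius r is drawn at 1 + k1 r^2 times it, then the intrinsics apply), "world_from_camera" (4x4, takes a point from camera to world coordinates). Camera axes: x right, y down, z forward; pixel columns grow to the right and rows downward; lengths in mm; the calibration is good to about 2 mm. A picture is of the moment at which its call begins: read the wrist's pose just before it. get_calibration takes no time and is no camera call; for the wrist camera it gives the pose at the moment of the call.
- env.job_done(): hands the job in, once; it reports no verdict.
The state is a dict: "t": time; "joints": joint angles; "qvel": joint speeds; "tau": joint torques, N m; "eef_pos": TCP position; "tcp_rot": TCP orientation; "ft_force": force on the tool from outside, world axes, zero at the start; "moment": the same for the moment, N m; "opening": opening from 0.0 (shut) to 1.0 (fully open).
Only numpy, scipy, OpenCV 4.12 (cv2) and the standard library are available. Lean on these libraries where they do the work, as an engineer would, in place of code of your own. Each camera call takes 0.05 s, during which the arm holds its last target.

## Working session

There is one attempt and no reset: what is moved stays moved. The work goes in short steps, Python scripts to look and compute and a tool call to move; the robot and the scene stay as the last step left them, time stands still between calls to the robot, and variables do not carry over. Pictures are saved under pics/ and viewed, and the job is handed in when it is done.

Besides the shell and the picture viewer there is one more tool, called after "Emit:" as name(argument=value, ...) on one line, values as JSON. arm_command: Moves the arm, as the interface text tells. Its arguments: {"type":"object","properties":{"targets":{"type":"array"}},"required":["targets"]}

```bash
ls; mkdir -p pics
python3 - <<'E'
from cell import env, read_camera, get_calibration
import cv2,numpy as np
print(env.state())
for n in ["scene","side","wrist"]:
    c=get_calibration(n); print(n,{k:(np.round(v,4).tolist() if k=="world_from_camera" else v) for k,v in c.items()})
    p,d=read_camera(n); cv2.imwrite(f"pics/{n}0.png",p); np.save(f"{n}0.npy",d)
E
```

```text
pics
{'t': 0.0, 'joints': array([-1.05613693e-01,  4.91527124e-01,  1.55947195e+00, -2.23979961e-05,
        1.09170323e+00, -1.05561170e-01]), 'qvel': array([-0.00218723, -0.00044156, -0.00096183, -0.00039279, -0.00226915,
       -0.00061479]), 'tau': array([-9.52334158e-04, -6.12640929e+01, -2.58175153e+01,  6.92750537e-02,
        4.83079045e-02, -1.38641695e-05]), 'eef_pos': array([6.24719771e+02, 3.80220892e-02, 1.93274169e+02]), 'tcp_rot': array([-3.14048709e+00, -9.71641905e-05,  1.57075409e+00]), 'ft_force': array([-0.17250348,  0.16195665, -0.17517308]), 'moment': array([ 0.01445551,  0.00747243, -0.00858578]), 'opening': 1.0038918611109666}
scene {'vfov': 46.6000086905778, 'cx': 313.312982177647, 'cy': 203.3698041733101, 'k1': 0.04721298476124779, 'world_from_camera': [[-0.6269, 0.4768, -0.6161, 1222.2893], [0.7789, 0.4, -0.4831, 595.1747], [0.0161, -0.7827, -0.6221, 776.036], [0.0, 0.0, 0.0, 1.0]]}
side {'vfov': 42.39917038901051, 'cx': 318.65580639791085, 'cy': 209.66068833855238, 'k1': 0.02236637158279869, 'world_from_camera': [[0.9279, -0.2165, 0.3035, 160.4974], [-0.3727, -0.5149, 0.772, -968.5874], [-0.0109, -0.8294, -0.5585, 829.6808], [0.0, 0.0, 0.0, 1.0]]}
wrist {'vfov': 67.88116661535555, 'cx': 321.6144550366692, 'cy': 196.89392420916357, 'k1': -0.03321665117391991, 'world_from_camera': [[1.0, 0.0007, 0.0001, 625.9366], [0.0007, -0.9668, -0.2554, 71.9079], [-0.0, 0.2554, -0.9668, 384.0457], [0.0, 0.0, 0.0, 1.0]]}
```

View pics/scene0.png

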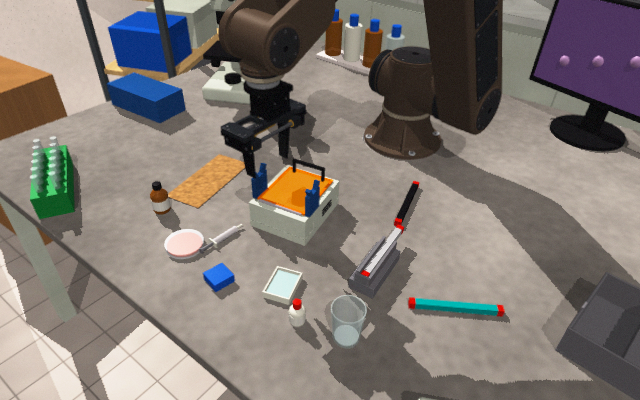

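View pics/side0.png

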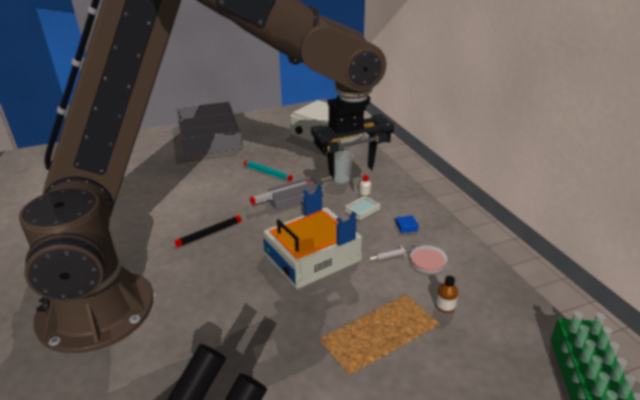

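View pics/wrist0.png

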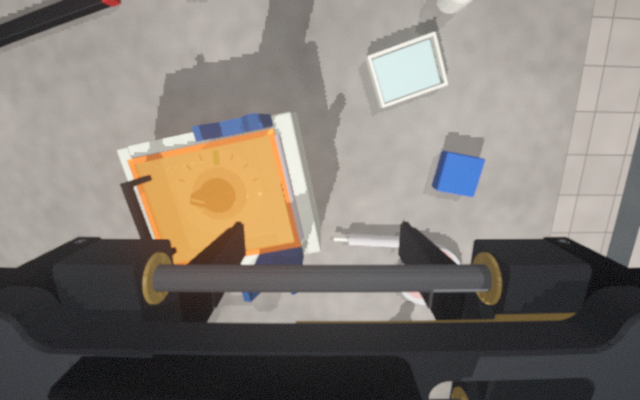

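```bash
cat > h.py <<'E'
from cell import env, read_camera, get_calibration
import cv2,numpy as np
from scipy.spatial.transform import Rotation as R
np.set_printoptions(precision=2,suppress=True)
def K(c):
    f=200/np.tan(np.radians(c["vfov"]/2)); return f
def ray(c,u,v):
    f=K(c); x=(u-c["cx"])/f; y=(v-c["cy"])/f; a,b=x,y
    for _ in range(20):
        s=1+c["k1"]*(a*a+b*b); a,b=x/s,y/s
    return np.array([a,b,1.0])
def pt(c,u,v,d):
    T=np.array(c["world_from_camera"]); return T[:3,:3]@(ray(c,u,v)*d)+T[:3,3]
def atz(c,u,v,z):
    T=np.array(c["world_from_camera"]); r=T[:3,:3]@ray(c,u,v); return T[:3,3]+r*(z-T[2,3])/r[2]
def proj(c,P):
    T=np.array(c["world_from_camera"]); q=T[:3,:3].T@(np.array(P,float)-T[:3,3]); a,b=q[0]/q[2],q[1]/q[2]
    s=1+c["k1"]*(a*a+b*b); f=K(c); return np.array([a*s*f+c["cx"],b*s*f+c["cy"]])
def tri(*cu):
    A=np.zeros((3,3));b=np.zeros(3)
    for c,u,v in cu:
        T=np.array(c["world_from_camera"]); r=T[:3,:3]@ray(c,u,v); r/=np.linalg.norm(r); M=np.eye(3)-np.outer(r,r); A+=M;b+=M@T[:3,3]
    return np.linalg.solve(A,b)
def cloud(c,d):
    f=K(c); v,u=np.mgrid[0:400,0:640]; 
    x=(u-c["cx"])/f; y=(v-c["cy"])/f; a,b=x.copy(),y.copy()
    for _ in range(15):
        s=1+c["k1"]*(a*a+b*b); a,b=x/s,y/s
    T=np.array(c["world_from_camera"]); P=np.stack([a,b,np.ones_like(a)],-1)*d[...,None]
    return P@T[:3,:3].T+T[:3,3]
def crop(p,x0,y0,x1,y1,s,name):
    cv2.imwrite("pics/"+name,cv2.resize(p[y0:y1,x0:x1],None,fx=s,fy=s,interpolation=cv2.INTER_CUBIC))
E
python3 - <<'E'
from h import *
crop(cv2.imread("pics/scene0.png"),330,170,510,320,4,"s_crop.png")
crop(cv2.imread("pics/scene0.png"),160,140,350,250,4,"s_crop2.png")
crop(cv2.imread("pics/wrist0.png"),100,90,350,310,3,"w_crop.png")
crop(cv2.imread("pics/side0.png"),240,170,370,290,5,"d_crop.png")
E
```

```text
(no output)
```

View pics/s_crop.png

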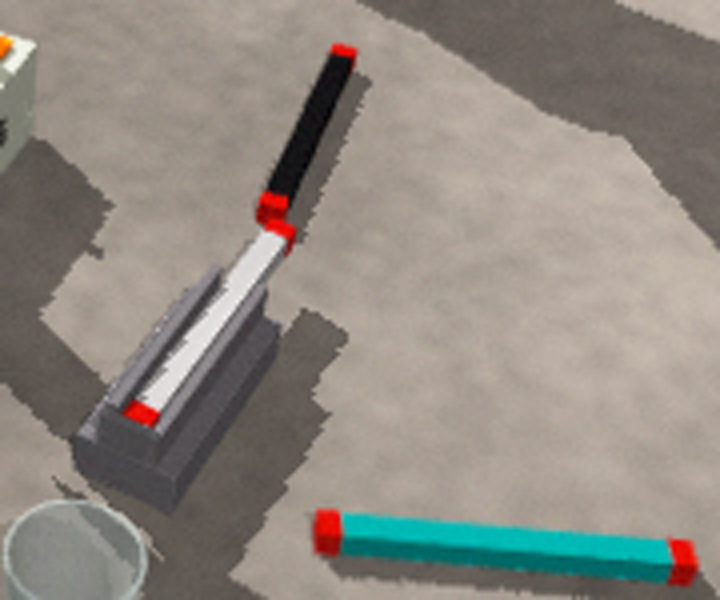

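View pics/s_crop2.png

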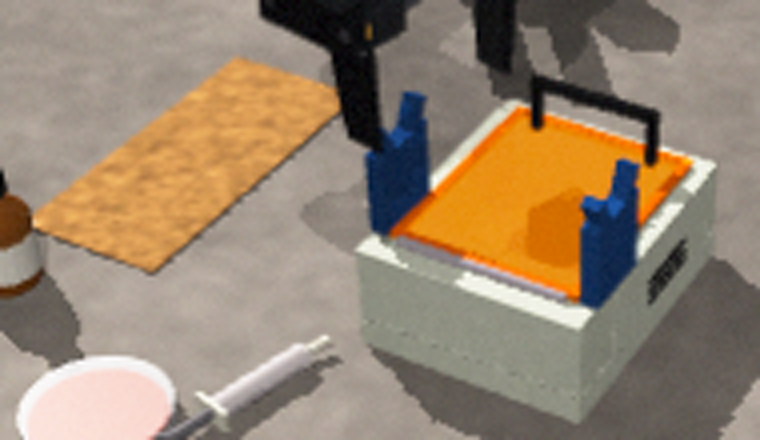

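View pics/w_crop.png

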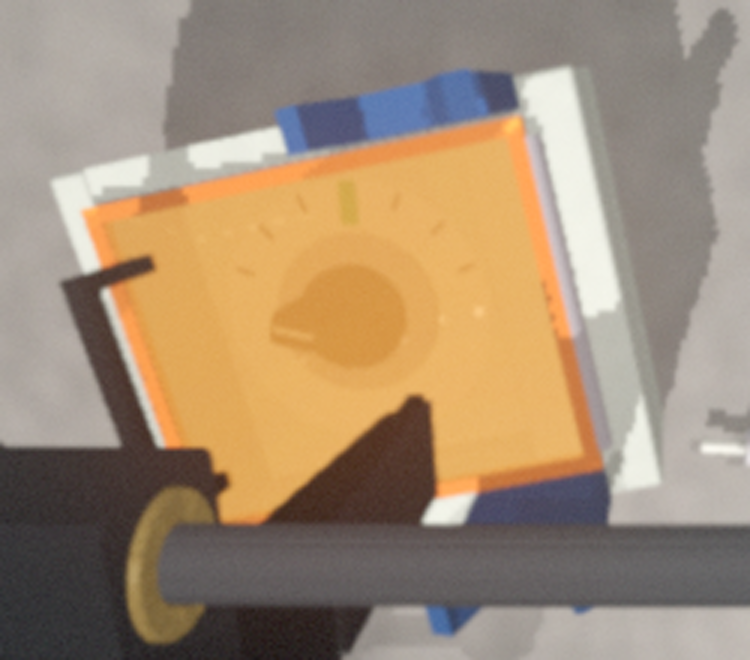

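View pics/d_crop.png

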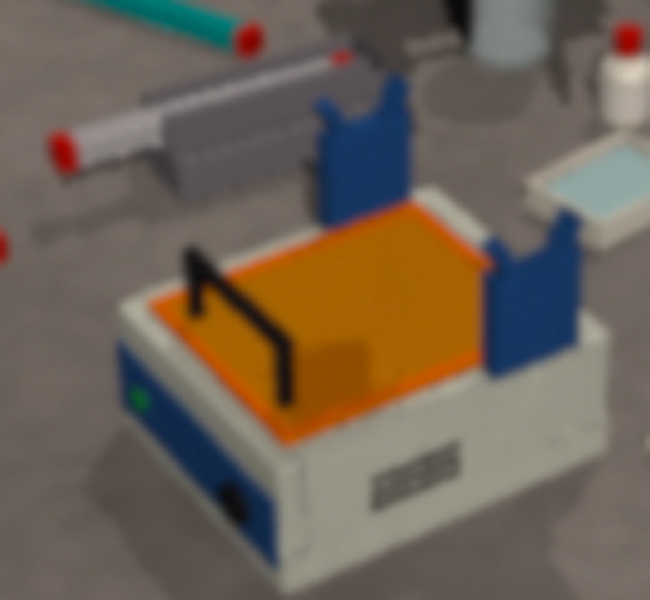

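Run:
```python
from h import *
S=get_calibration("scene"); D=get_calibration("side"); W=get_calibration("wrist")
im=cv2.imread("pics/scene0.png"); P=cloud(S,np.load("scene0.npy")); 
imd=cv2.imread("pics/side0.png"); PD=cloud(D,np.load("side0.npy"))
def blob(P,im,box,cond,name):
    x0,y0,x1,y1=box; q=P[y0:y1,x0:x1].reshape(-1,3); m=cond(im[y0:y1,x0:x1].astype(int)).reshape(-1); q=q[m]; print(name,len(q),np.median(q,0),q.min(0),q.max(0)); return q
b=blob(P,im,(360,222,405,280),lambda i:(i.min(-1)>165),"bar white scene")
c,s=b.mean(0),np.linalg.svd(b[:,:2]-b[:,:2].mean(0))[2][0]; print(s,np.arctan2(s[1],s[0]))
red=lambda i:(i[...,2]>150)&(i[...,1]<70)&(i[...,0]<70)
blob(P,im,(395,222,405,233),red,"bar red -x"); blob(P,im,(358,265,374,280),red,"bar red +x")
blob(P,im,(390,214,402,224),red,"black red end")
blob(PD,imd,(248,192,258,207),red,"side bar red -x"); blob(PD,imd,(300,175,315,185),red,"side bar +x")
blob(PD,imd,(232,210,246,226),red,"side black red")
# check red top corners
for n,u,v in [("end-x top",399.5,227),("end+x",365.5,273)]:
    print(n,atz(S,u,v,46))
w=blob(P,im,(390,222,402,240),lambda i:(i.min(-1)>165),"exposed white")
# controller
blob(P,im,(250,170,340,240),lambda i:(i[...,2]>220)&(i[...,0]<60)&(i[...,1]>90),"cover")
bl=lambda i:(i[...,0]>100)&(i[...,2]<60)
blob(P,im,(250,160,272,200),bl,"cheek L"); blob(P,im,(304,175,322,220),bl,"cheek R")
for n,(u,v) in dict(mat1=(238,57),mat2=(345,105),mat3=(153,272),mat4=(35,222)).items():
    print(n,atz(S,160+u/4,140+v/4,3))
for n,(u,v) in dict(hL=(357/4*1+0,0)).items(): pass
# handle ends in scene crop2 : (537,80),(657,115); side d_crop (190,255),(285,345)
print("h1",tri((S,160+537/4,140+82/4),(D,240+192/5,170+255/5)))
print("h2",tri((S,160+658/4,140+117/4),(D,240+285/5,170+345/5)))
```

```text
bar white scene 294 [525.14 252.45  45.38] [398.62 212.73  -0.28] [608.06 267.87  49.13]
[0.99 0.13] 0.13485900075130372
bar red -x 29 [434.62 239.9   45.04] [387.66 209.45   0.23] [440.75 250.47  47.49]
bar red +x 32 [614.17 261.87  45.63] [607.4  254.33  43.93] [621.25 269.7   48.27]
black red end 23 [382.89 211.32  15.41] [375.34 203.07  12.01] [1222.29  595.17  776.04]
side bar red -x 11 [435.   236.62  47.89] [431.38 228.1   45.37] [438.46 245.07  49.72]
  return _methods._mean(a, axis=axis, dtype=dtype,
  ret = um.true_divide(
Traceback (most recent call last):
ValueError: zero-size array to reduction operation minimum which has no identity
```

Run:
```python
from h import *
S=get_calibration("scene"); D=get_calibration("side"); W=get_calibration("wrist")
im=cv2.imread("pics/scene0.png"); P=cloud(S,np.load("scene0.npy")); 
imd=cv2.imread("pics/side0.png"); PD=cloud(D,np.load("side0.npy"))
imw=cv2.imread("pics/wrist0.png"); PW=cloud(W,np.load("wrist0.npy"))
def blob(P,im,box,cond,name):
    x0,y0,x1,y1=box; q=P[y0:y1,x0:x1].reshape(-1,3); m=cond(im[y0:y1,x0:x1].astype(int)).reshape(-1); q=q[m]; print(name,len(q),np.median(q,0) if len(q) else '',); return q
def line(q,zr):
    q=q[(q[:,2]>zr[0])&(q[:,2]<zr[1])]; m=q.mean(0); s=np.linalg.svd(q-m)[2][0]; s=s*np.sign(s[0]); t=(q-m)@s; print("  line",m,s,np.arctan2(s[1],s[0]),t.min(),t.max(), m+s*(t.min()+t.max())/2)
wb=lambda i:(i.min(-1)>165)
b=blob(P,im,(360,222,405,280),lambda i:wb(i),"bar"); line(b,(40,50))
b=blob(P,im,(360,222,405,280),lambda i:wb(i)|((i[...,2]>150)&(i[...,1]<70)&(i[...,0]<70)),"bar"); line(b,(40,50))
am=lambda i:(i[...,2]>200)&(i[...,0]<90)&(i[...,1]>90)
def rect(q,zr,n):
    q=q[(q[:,2]>zr[0])&(q[:,2]<zr[1])]
    r=cv2.minAreaRect(q[:,:2].astype(np.float32)); print("  rect",n,len(q),r,"z",np.median(q[:,2]))
q=blob(P,im,(250,170,340,240),am,"coverS"); rect(q,(65,95),"S")
q=blob(PW,imw,(100,90,350,310),am,"coverW"); rect(q,(65,95),"W")
q=blob(P,im,(165,150,250,210),lambda i:(i[...,2]>i[...,0]+60),"mat"); rect(q,(-2,8),"mat")
q=blob(PD,imd,(315,295,445,372),lambda i:(i[...,2]>i[...,0]+60),"matD"); rect(q,(-3,10),"matD")
bl=lambda i:(i[...,0]>80)&(i[...,2]<60)&(i[...,0]>i[...,1]+30)
for n,a,b_,bx in [("cheek l",P,im,(250,160,272,200)),("cheek r",P,im,(302,175,324,220)),("Dl",PD,imd,(300,180,325,220)),("Dr",PD,imd,(333,208,360,250)),("W",PW,imw,(190,105,285,145))]:
    q=blob(a,b_,bx,bl,n); q=q[(q[:,2]>70)&(q[:,2]<170)]; print("   ",q.mean(0),q.min(0),q.max(0)); 
    r=cv2.minAreaRect(q[:,:2].astype(np.float32)); print(r)
print("h1",tri((S,160+537/4,140+82/4),(D,240+192/5,170+255/5)))
print("h2",tri((S,160+658/4,140+117/4),(D,240+285/5,170+345/5)))
for n,(u,v) in dict(m1=(238,57),m2=(345,105),m3=(153,272),m4=(35,222)).items(): print(n,atz(S,160+u/4,140+v/4,3))
for n,(u,v) in dict(p=(272,335),ax=(345,315),mark=(348,202)).items(): print(n,atz(W,100+u/3,90+v/3,64 if n!='mark' else 22))
```

```text
bar 294 [525.14 252.45  45.38]
  line [524.49 252.3   45.45] [ 0.99  0.12 -0.  ] 0.12465965585578992 -83.45570673808133 84.8576700088655 [525.19 252.39  45.45]
bar 355 [526.1  252.63  45.38]
  line [526.61 252.47  45.47] [0.99 0.12 0.  ] 0.11864557138541917 -96.99809769403525 94.42746595995914 [525.34 252.32  45.47]
coverS 1522 [522.69 -22.95  78.88]
  rect S 1515 ((512.9186401367188, -19.61798858642578), (162.0355682373047, 135.65072631835938), 10.763184547424316) z 78.8805165483958
coverW 3699 [501.1   -8.98  79.03]
  rect W 3682 ((512.7415771484375, -16.930160522460938), (155.88961791992188, 128.96173095703125), 11.324409484863281) z 79.02796758255604
mat 1964 [ 571.65 -301.36    2.72]
  rect mat 1930 ((557.1343994140625, -305.1695556640625), (247.3822479248047, 117.80557250976562), 11.844047546386719) z 2.708154332990773
matD 4414 [ 548.5  -309.54    5.12]
  rect matD 4384 ((557.4002685546875, -304.7283020019531), (241.12110900878906, 111.07573699951172), 10.624911308288574) z 5.102198924199229
cheek l 50 [571.16 -78.33 134.42]
    [572.82 -78.43 135.26] [557.81 -86.02  84.02] [6
[... 235 characters left out ...]
1.338134765625, 56.55126190185547), (82.36705780029297, 27.900333404541016), 39.19047546386719)
Dl 337 [549.51  60.31 118.4 ]
    [549.44  60.25 116.79] [524.53  48.93  81.34] [574.05  73.54 155.08]
((548.7250366210938, 62.400245666503906), (50.82176208496094, 15.527078628540039), 13.469289779663086)
Dr 368 [579.09 -83.11 115.34]
    [578.72 -82.92 114.46] [553.61 -91.27  79.15] [603.02 -71.11 153.62]
((577.9306030273438, -80.35417175292969), (50.83352279663086, 12.849668502807617), 10.829893112182617)
W 0 <stdin>:23: RuntimeWarning: Mean of empty slice.
  ret = um.true_divide(
Traceback (most recent call last):
ValueError: zero-size array to reduction operation minimum which has no identity
```

Run:
```python
from h import *
S=get_calibration("scene"); D=get_calibration("side"); W=get_calibration("wrist")
print("h1",tri((S,160+537/4,140+82/4),(D,240+192/5,170+255/5)))
print("h2",tri((S,160+658/4,140+117/4),(D,240+285/5,170+345/5)))
for n,(u,v) in dict(m1=(238,57),m2=(345,105),m3=(153,272),m4=(35,222)).items(): print(n,atz(S,160+u/4,140+v/4,3))
for n,(u,v) in dict(p=(272,332),pin=(315,340),mark=(348,202)).items(): print(n,atz(W,100+u/3,90+v/3,64 if n!='mark' else 22))
# bar ends by triangulation (top centre of red end caps) 
print(tri((S,399.8,227),(D,254,198)))
print(tri((S,330+142/4,170+412/4),(D,240+342/5,170+57/5)))
o=np.array([496,-22]);y=.197
for nm,p in dict(knob=(0,0,64),hinge=(95,0,75),box1=(-74,78,75),box2=(-74,-78,75),box3=(115,-78,75),box4=(115,78,75),handle=(-48,0,120),n1=(70,73,132),n2=(70,-73,132)).items():
    w=[o[0]+p[0]*np.cos(y)-p[1]*np.sin(y),o[1]+p[0]*np.sin(y)+p[1]*np.cos(y),p[2]]
    print(nm,np.array(w),"s2",(proj(S,w)-[160,140])*4,"d",(proj(D,w)-[240,170])*5,"w",(proj(W,w)-[100,90])*3)
```

```text
h1 [450.43 -44.22 135.04]
h2 [450.44 -10.87  90.99]
m1 [ 453.1  -376.45    3.  ]
m2 [ 446.79 -267.77    3.  ]
m3 [ 665.6  -223.75    3.  ]
m4 [ 680.99 -325.52    3.  ]
p [478.7  -17.16  64.  ]
pin [494.7  -20.27  64.  ]
mark [496.84  26.19  22.  ]
[439.28 242.42  45.85]
[613.83 263.4   47.05]
knob [496. -22.  64.] s2 [555.68 197.52] d [325.53 351.75] w [318.89 344.44]
hinge [589.16  -3.41  75.  ] s2 [479.02 265.88] d [485.31 270.13] w [561.53 303.38]
box1 [408.16  40.01  75.  ] s2 [716.04 158.73] d [114.52 305.41] w [ 43.22 182.96]
box2 [ 438.7  -112.98   75.  ] s2 [507.74  94.13] d [277.21 474.95] w [188.02 574.24]
box3 [624.04 -75.98  75.  ] s2 [351.42 245.33] d [611.12 334.21] w [659.43 490.  ]
box4 [593.51  77.    75.  ] s2 [577.48 325.58] d [431.86 186.51] w [567.83  70.03]
handle [448.93 -31.39 120.  ] s2 [591.75  87.83] d [235.46 291.37] w [111.87 421.49]
n1 [550.36  63.29 132.  ] s2 [607.38 203.21] d [363.24 124.99] w [392.02 118.23]
n2 [578.93 -79.89 132.  ] s2 [393.39 133.24] d [531.93 263.57] w [516.61 579.48]
```

Run:
```python
from h import *
from scipy.optimize import least_squares
S=get_calibration("scene"); D=get_calibration("side"); W=get_calibration("wrist")
B=dict(b1=(-74,78,75),b2=(-74,-78,75),b3=(115,-78,75),b4=(115,78,75),h1=(-48,45,118),h2=(-48,-45,118))
obs=[(S,160,140,4,"b1",(717,158)),(S,160,140,4,"b2",(515,100)),(S,160,140,4,"b3",(356,248)),(S,160,140,4,"b4",(586,326)),
(S,160,140,4,"h1",(657,113)),(S,160,140,4,"h2",(536,79)),
(D,240,170,5,"b1",(122,307)),(D,240,170,5,"b2",(287,480)),(D,240,170,5,"b3",(608,335)),(D,240,170,5,"b4",(432,190)),(D,240,170,5,"h1",(190,252)),(D,240,170,5,"h2",(287,345)),
(W,100,90,3,"b1",(52,181)),(W,100,90,3,"b3",(660,483)),(W,100,90,3,"b4",(574,66))]
def w(x,p): c,s=np.cos(x[2]),np.sin(x[2]); return [x[0]+p[0]*c-p[1]*s,x[1]+p[0]*s+p[1]*c,p[2]]
def res(x,sel=None):
    r=[]
    for c,a,b,k,n,(u,v) in obs:
        if sel is not None and c is not sel: continue
        r+=list(proj(c,w(x,B[n]))-[a+u/k,b+v/k])
    return np.array(r)
f=least_squares(res,[496,-22,.197],loss="soft_l1"); print(f.x); print(res(f.x).reshape(-1,2))
for sel in (S,D,W): print(least_squares(lambda x:res(x,sel),[496,-22,.197]).x)
x=f.x
for n,p in dict(handle=(-48,0,115),mark=None,open=(179,0,197),saddle=(70,0,132)).items():
    if p: print(n,np.array(w(x,p)))
```

```text
[497.29 -20.62   0.2 ]
[[-0.14  0.55]
 [-1.84 -1.07]
 [-1.07 -0.12]
 [-1.89  0.42]
 [-0.49 -0.47]
 [-1.37 -1.39]
 [-1.19 -0.69]
 [-1.52 -1.51]
 [ 0.85 -0.68]
 [ 0.11 -1.1 ]
 [ 0.01 -0.97]
 [ 0.07 -0.86]
 [-2.05 -0.48]
 [ 1.06  0.98]
 [-1.03 -0.31]]
[496.3  -17.73   0.2 ]
[496.62 -24.31   0.21]
[498.   -20.64   0.2 ]
handle [450.24 -30.12 115.  ]
open [672.75  14.82 197.  ]
saddle [565.91  -6.76 132.  ]
```

```bash
cat >> h.py <<'E'
def Rt(yaw,tilt=0.,roll=0.):
    # tool x axis at world angle yaw, z down; then tilt about tool x (tool frame), roll about tool y
    return R.from_euler('z',yaw)*R.from_euler('x',np.pi)*R.from_euler('x',tilt)*R.from_euler('y',roll)
def cur():
    s=env.state(); r=s["tcp_rot"]; return s["eef_pos"],R.from_euler('xyz',r),s
def go(p,Rg,p0=None,R0=None):
    if p0 is None: p0,R0,_=cur()
    rv=(R0.inv()*Rg).as_rotvec(); sh=R0.inv().apply(np.array(p)-p0)/1000
    print("rot",np.round(rv,4).tolist(),"shift",np.round(sh,4).tolist())
def st():
    p,r,s=cur(); print("t",round(s["t"],2),"p",p,"toolx",r.as_matrix()[:,0],"toolz",r.as_matrix()[:,2],"yaw",round(np.arctan2(*r.as_matrix()[1::-1,0]),3),"F",s["ft_force"],"op",round(s["opening"],3),"q",s["joints"])
E
python3 -c "
from h import *
st(); go([461,244.7,193],Rt(.12))"
```

```text
t 0.15 p [624.8    0.02 193.4 ] toolx [0. 1. 0.] toolz [-0.  0. -1.] yaw 1.571 F [ 0.26 -0.32  0.07] op 0.996 q [-0.11  0.49  1.56  0.    1.09 -0.11]
rot [-0.0008, 0.0005, 1.4507] shift [0.2447, -0.1638, 0.0006]
```

Emit:
arm_command(targets=[[[0, 0, 1.45], [0.245, -0.164, 0], 0], [[0, 0, 1.45], [0.245, -0.164, 0], 0], [[0, 0, 1.45], [0.245, -0.164, 0], 0], [[0, 0, 1.45], [0.245, -0.164, 0], 0], [[0, 0, 1.45], [0.245, -0.164, 0], 0], [[0, 0, 1.45], [0.245, -0.164, 0], 0], [[0, 0, 1.45], [0.245, -0.164, 0], 0], [[0, 0, 1.45], [0.245, -0.164, 0], 0]])

```text
t: 0.95
eef_pos: [459.8, 246.5, 193.9]
tcp_rot: [-3.142, 0.0, 0.406]
ft_force: [0.7, -1.0, -0.4]
opening: 1.004
```

Emit:
arm_command(targets=[[[0, 0, 0.15], [0, 0, 0.05], 0], [[0, 0, 0.252], [0, 0, 0.06], 0], [[0, 0, 0.252], [0, 0, 0.06], 0], [[0, 0, 0.252], [0, 0, 0.06], 0]])

```text
t: 1.35
eef_pos: [461.3, 245.1, 134.3]
tcp_rot: [-3.142, -0.0, 0.161]
ft_force: [0.0, 0.5, 0.3]
opening: 1.003
```

Run:
```python
from h import *
st(); W=get_calibration("wrist"); p,d=read_camera("wrist"); cv2.imwrite("pics/w1.png",p); np.save("w1.npy",d)
import pickle; pickle.dump(W,open("w1.pkl","wb"))
go([461,244.7,100],Rt(.12))
```

```text
t 1.35 p [461.32 245.12 134.25] toolx [0.99 0.16 0.  ] toolz [ 0.  0. -1.] yaw 0.161 F [0.02 0.5  0.32] op 1.003 q [ 0.36  0.42  1.88 -0.    0.84  1.77]
rot [-0.0003, -0.0013, 0.0406] shift [-0.0007, 0.0004, 0.0347]
```

View pics/w1.png

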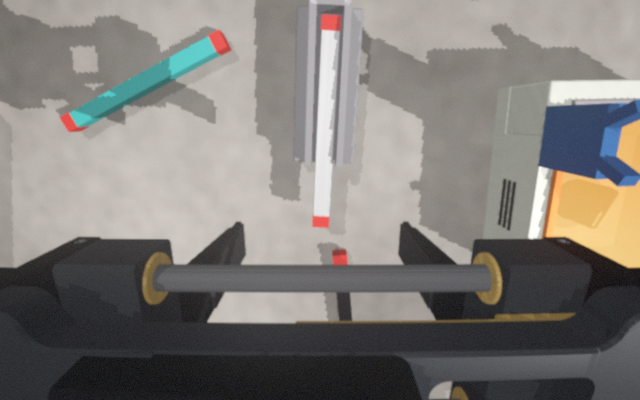

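Run:
```python
from h import *
import pickle; W=pickle.load(open("w1.pkl","rb")); d=np.load("w1.npy")
e=[(321,217),(330,16)]   # end edges of top: read below
a=atz(W,321,226,46); b=atz(W,330,15,46); print(a,b,np.linalg.norm(a-b),np.arctan2((b-a)[1],(b-a)[0]),(a+b)/2)
for u,v in [(321,200),(325,120),(329,40),(306,160),(351,160)]: print(pt(W,u,v,d[v,u]))
print("tcp",proj(W,[461.3,245.1,134.2]))
crop(cv2.imread("pics/w1.png"),280,0,380,240,2.5,"w1c.png")
```

```text
[430.9  240.71  46.  ] [618.69 263.51  46.  ] 189.16808944284477 0.12082230348664959 [524.8  252.11  46.  ]
[457.79 245.07  47.32]
[532.59 253.54  46.39]
[599.25 261.09  46.04]
[494.53 265.01  52.03]
[498.62 221.51  30.01]
tcp [321.46 228.79]
```

View pics/w1c.png

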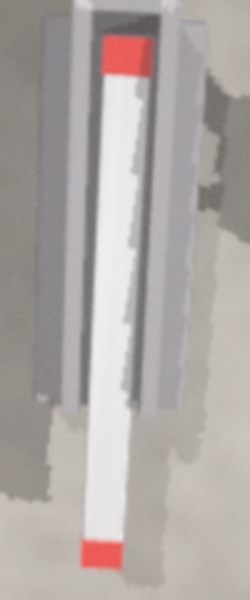

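Emit:
arm_command(targets=[[[0, 0, 0.04], [0.002, 0, 0.045], 0], [[0, 0, 0.04], [0.002, 0, 0.085], 0], [[0, 0, 0.04], [0.002, 0, 0.103], 0], [[0, 0, 0.04], [0.002, 0, 0.103], 255], [[0, 0, 0.04], [0.002, 0, 0.103], 255], [[0, 0, 0.04], [0.002, 0, 0.103], 255], [[0, 0, 0.04], [0.002, 0, 0.103], 255], [[0, 0, 0.04], [0.002, 0, 0.103], 255]])

```text
t: 2.2
eef_pos: [463.5, 245.5, 31.8]
tcp_rot: [-3.141, -0.002, 0.118]
ft_force: [-0.4, 0.4, 0.1]
opening: 0.632
```

Emit:
arm_command(targets=[[[0, 0, 0], [0, 0, 0], 255], [[0, 0, 0], [0, 0, 0], 255], [[0, 0, 0], [0, 0, 0], 255], [[0, 0, 0], [0, 0, 0], 255], [[0, 0, 0], [0, 0, 0], 255], [[0, 0, 0], [0, 0, 0], 255], [[0, 0, 0], [0, 0, 0], 255]])

```text
t: 2.9
eef_pos: [463.0, 245.3, 30.8]
tcp_rot: [3.142, 0.0, 0.118]
ft_force: [0.2, 0.1, -0.3]
opening: 0.044
```

Run:
```python
from h import *
st()
p,d=read_camera("wrist"); cv2.imwrite("pics/w2.png",p)
p,d=read_camera("side"); crop(p,200,120,380,260,4,"d2.png")
```

```text
t 2.9 p [462.97 245.31  30.78] toolx [ 0.99  0.12 -0.  ] toolz [-0. -0. -1.] yaw 0.118 F [ 0.15  0.09 -0.27] op 0.044 q [ 0.36  0.58  1.96 -0.    0.6   1.81]
```

View pics/w2.png

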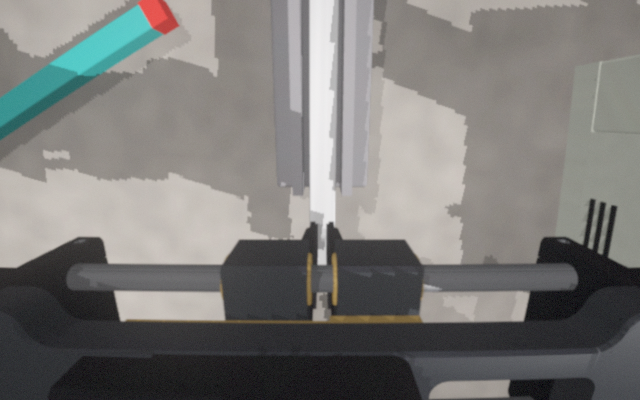

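View pics/d2.png

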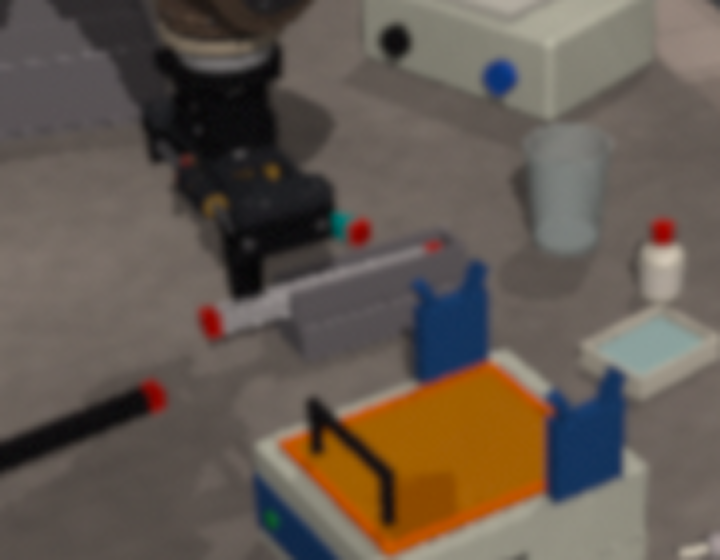

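Emit:
arm_command(targets=[[[0, 0, 0], [0, 0, -0.01], 255], [[0, 0, 0], [0, 0, -0.02], 255], [[0, 0, 0], [0, 0, -0.03], 255], [[0, 0, 0], [0, 0, -0.03], 255]])

```text
t: 3.4
eef_pos: [463.7, 245.7, 62.6]
tcp_rot: [-3.141, -0.003, 0.118]
ft_force: [-0.0, 0.3, 0.4]
opening: 0.004
```

Run:
```python
from h import *
st()
p,d=read_camera("wrist"); crop(p,220,0,420,300,2,"w3.png")
p,d=read_camera("side"); crop(p,200,120,380,260,4,"d3.png")
```

```text
t 3.4 p [463.73 245.65  62.62] toolx [0.99 0.12 0.  ] toolz [ 0.  0. -1.] yaw 0.118 F [-0.02  0.34  0.42] op 0.004 q [ 0.36  0.53  1.94 -0.    0.67  1.81]
```

View pics/d3.png

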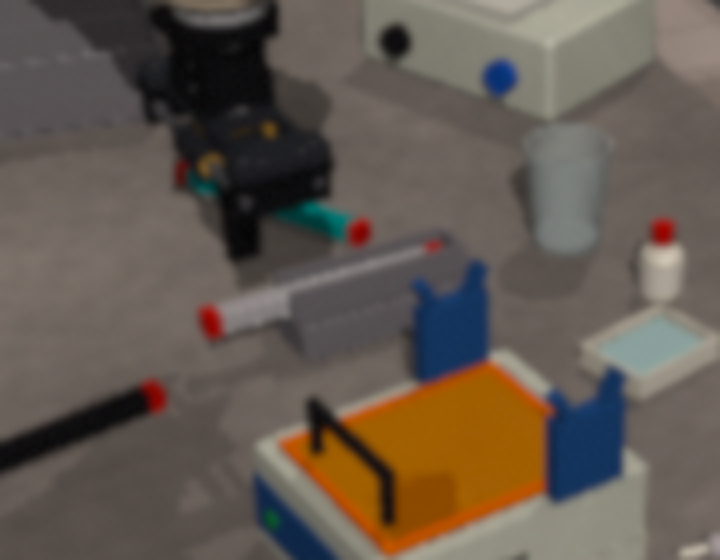

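View pics/w3.png

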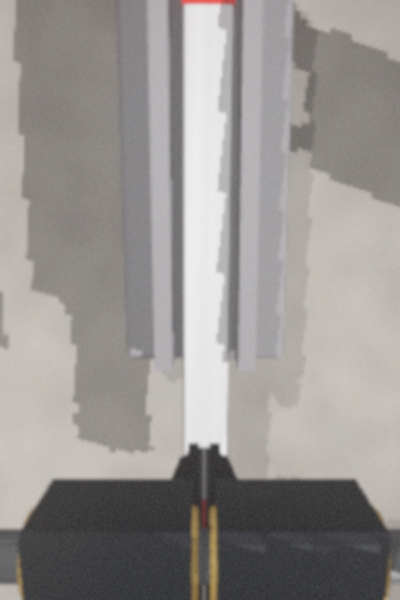

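Run:
```python
from h import *
D=get_calibration("side");S=get_calibration("scene");W=get_calibration("wrist")
for z in (62.6,72,82,92): print(z,(proj(D,[463.7,245.7,z])-[200,120])*4, (proj(S,[463.7,245.7,z])-[330,170])*4,(proj(W,[463.7,245.7,z])-[220,0])*2)
p,d=read_camera("side"); P=cloud(D,d); 
for v in range(160,190,2):
  print(v,P[v,259],p[v,259])
p,d=read_camera("scene"); crop(p,330,140,450,240,6,"s3.png")
```

```text
62.6 [244.18 281.23] [263.85 231.61] [202.31 457.26]
72 [243.2  269.88] [265.9  219.39] [202.24 467.62]
82 [242.15 257.71] [268.12 206.26] [202.17 479.77]
92 [241.09 245.44] [270.36 192.97] [202.08 493.27]
160 [446.43 170.52 200.73] [36 33 34]
162 [441.35 152.04 205.33] [30 27 27]
164 [440.61 150.84 200.37] [29 26 26]
166 [440.78 153.31 193.32] [19 17 16]
168 [441.55 158.2  184.83] [12 10 10]
170 [441.47 159.69 178.22] [24 22 24]
172 [441.38 161.16 171.59] [21 21 21]
174 [440.46 159.31 166.86] [16 15 16]
176 [458.96 235.82 115.67] [10  9  9]
178 [457.88 233.44 110.84] [10  7  8]
180 [457.91 235.53 103.3 ] [12  9 12]
182 [458.39 239.51  94.57] [13 11 14]
184 [458.72 242.89  86.12] [21 21 23]
186 [490.07 372.48  -0.51] [53 57 63]
188 [485.42 355.84   2.74] [71 76 84]
```

View pics/s3.png

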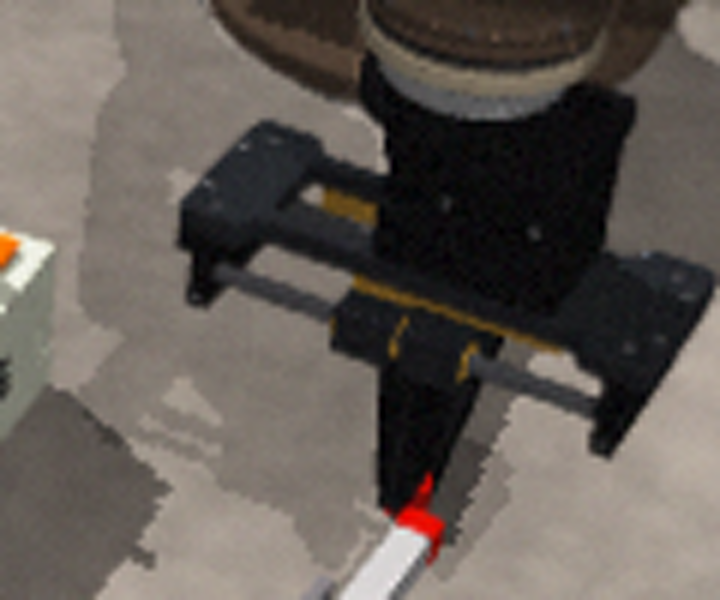

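Run:
```python
from h import *
D=get_calibration("side");S=get_calibration("scene");W=get_calibration("wrist")
Rm=Rt(.118).as_matrix(); p0=np.array([463.7,245.7,62.6])
for back in (0,10,20):
  for dx,dy in [(10,12),(10,-12),(-10,12),(-10,-12)]:
    q=p0+Rm@np.array([dx,dy,-back]); print(back,dx,dy,"d3",(proj(D,q)-[200,120])*4,"s3",(proj(S,q)-[330,140])*6,"w3",(proj(W,q)-[220,0])*2)
p,d=read_camera("side"); crop(p,245,160,275,195,16,"d4.png")
p,d=read_camera("scene"); crop(p,380,200,410,235,16,"s4.png")
```

```text
0 10 12 d3 [264.05 285.34] s3 [356.44 530.5 ] w3 [238. 429.]
0 10 -12 d3 [250.41 269.85] s3 [413.91 553.32] w3 [166.12 428.96]
0 -10 12 d3 [237.84 292.81] s3 [378.02 502.06] w3 [237.08 484.51]
0 -10 -12 d3 [224.44 277.15] s3 [435.   524.33] w3 [167.05 484.47]
10 10 12 d3 [263.08 273.23] s3 [359.5 511. ] w3 [239.76 438.83]
10 10 -12 d3 [249.4  257.83] s3 [417.34 533.76] w3 [164.21 438.79]
10 -10 12 d3 [236.76 280.67] s3 [381.17 482.63] w3 [238.75 496.84]
10 -10 -12 d3 [223.32 265.09] s3 [438.5  504.84] w3 [165.24 496.79]
20 10 12 d3 [262.1  261.03] s3 [362.6  491.27] w3 [241.72 449.73]
20 10 -12 d3 [248.38 245.72] s3 [420.81 513.97] w3 [162.09 449.69]
20 -10 12 d3 [235.67 268.43] s3 [384.36 462.98] w3 [240.59 510.44]
20 -10 -12 d3 [222.2  252.94] s3 [442.05 485.14] w3 [163.25 510.4 ]
```

View pics/d4.png

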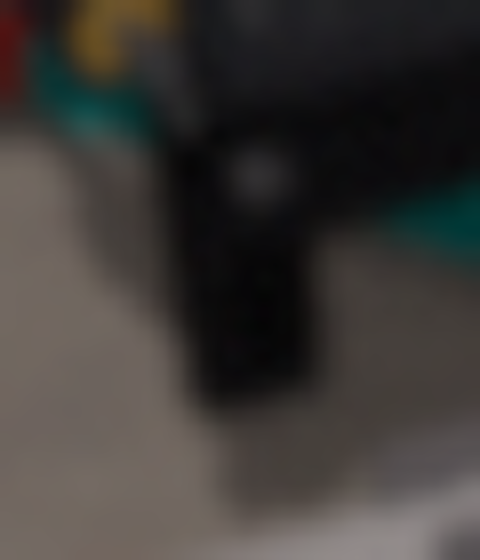

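View pics/s4.png

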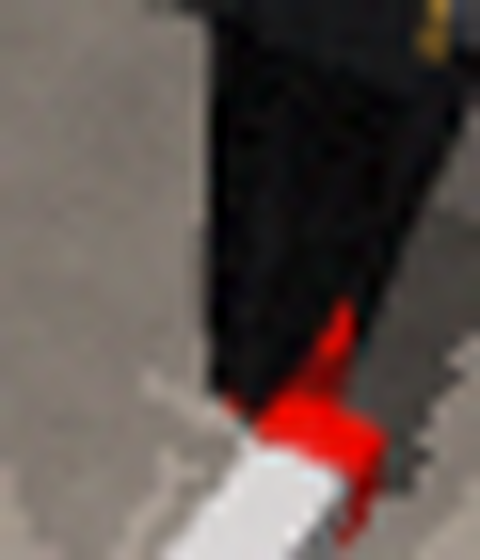

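Run:
```python
from h import *
import pickle; W=pickle.load(open("w1.pkl","rb")); d=np.load("w1.npy")
T=np.array([461.32,245.12,134.25]); Rm=Rt(.161).as_matrix()
for back in (0,10,20,30):
  print(back,[proj(W,T+Rm@np.array([dx,dy,-back])).round(1).tolist() for dx,dy in [(10,47.5),(10,-47.5),(-10,47.5)]])
for u,v in [(240,227),(241,230),(238,232),(403,230),(405,232),(402,226)]: print(u,v,pt(W,u,v,d[v,u]))
crop(cv2.imread("pics/w1.png"),200,200,260,330,4,"w1f.png")
```

```text
0 [[391.7, 214.9], [251.2, 214.8], [389.9, 242.3]]
10 [[395.3, 219.7], [247.6, 219.6], [393.3, 248.4]]
20 [[399.2, 225.1], [243.7, 225.0], [396.9, 255.1]]
30 [[403.5, 231.1], [239.3, 231.0], [401.0, 262.5]]
240 227 [464.92 294.08 161.42]
241 230 [462.23 293.8  159.29]
238 232 [464.18 293.58 167.34]
403 230 [478.54 199.34 161.58]
405 232 [479.29 199.76 166.82]
402 226 [480.38 199.96 160.02]
```

View pics/w1f.png

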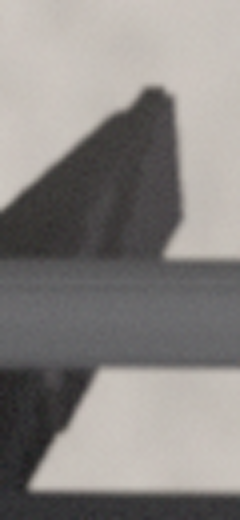

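Emit:
arm_command(targets=[[[0, 0, 0], [0, 0, 0], 100], [[0, 0, 0], [0, 0, 0], 100], [[0, 0, 0], [0, 0, 0], 100], [[0, 0, 0], [0, 0, 0], 100], [[0, 0, 0], [0, 0, 0.02], 100], [[0, 0, 0], [0, 0, 0.035], 100], [[0, 0, 0], [0, 0, 0.05], 100], [[0, 0, 0], [0, 0, 0.05], 100]])

```text
t: 4.5
eef_pos: [462.2, 245.0, 9.4]
tcp_rot: [3.141, 0.003, 0.118]
ft_force: [0.5, 1.0, 0.2]
opening: 0.591
```

Emit:
arm_command(targets=[[[0, 0, 0], [0, 0, 0], 255], [[0, 0, 0], [0, 0, 0], 255], [[0, 0, 0], [0, 0, 0], 255], [[0, 0, 0], [0, 0, 0], 255], [[0, 0, 0], [0, 0, 0], 255], [[0, 0, 0], [0, 0, 0], 255], [[0, 0, 0], [0, 0, 0], 255]])

```text
t: 5.2
eef_pos: [463.1, 245.4, 11.0]
tcp_rot: [-3.142, -0.0, 0.118]
ft_force: [-0.4, -0.1, 3.2]
opening: 0.167
```

Emit:
arm_command(targets=[[[0, 0, 0], [0, 0, -0.01], 255], [[0, 0, 0], [0, 0, -0.03], 255], [[0, 0, 0], [0, 0, -0.06], 255], [[0, 0, 0], [0, 0, -0.1], 255], [[0, 0, 0], [0, 0, -0.14], 255], [[0, 0, 0], [0, 0, -0.18], 255], [[0, 0, 0], [0, 0, -0.22], 255], [[0, 0, 0], [0, 0, -0.22], 255]])

```text
t: 6.0
eef_pos: [464.4, 246.0, 236.2]
tcp_rot: [-3.14, -0.008, 0.118]
ft_force: [-0.5, -0.2, -1.5]
opening: 0.164
```

Run:
```python
from h import *
st()
p,d=read_camera("scene"); cv2.imwrite("pics/s5.png",p); np.save("s5.npy",d)
p,d=read_camera("side"); cv2.imwrite("pics/d5.png",p)
```

```text
t 6.0 p [464.42 245.96 236.25] toolx [0.99 0.12 0.01] toolz [ 0.01  0.   -1.  ] yaw 0.118 F [-0.51 -0.21 -1.49] op 0.164 q [ 0.36  0.3   1.75 -0.    1.08  1.81]
```

View pics/s5.png

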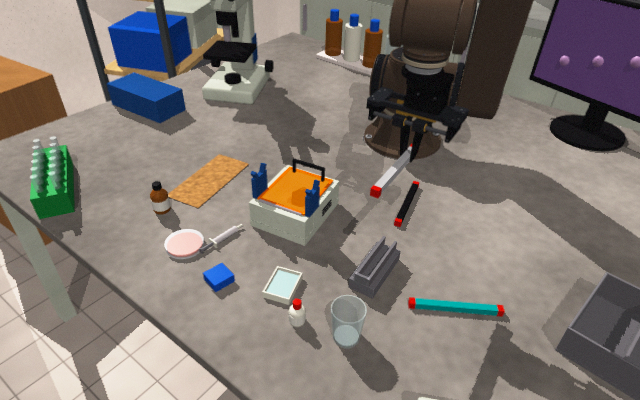

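View pics/d5.png

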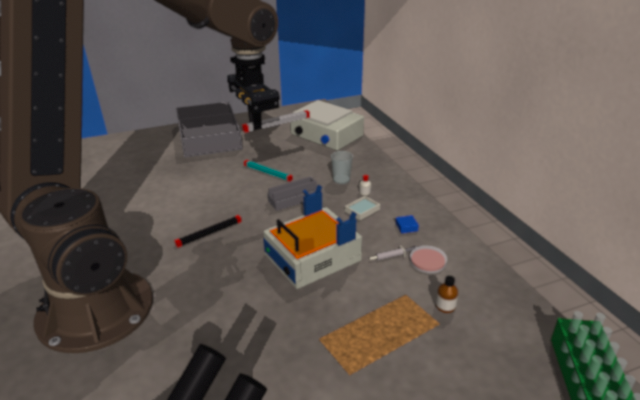

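Run:
```python
from h import *
D=get_calibration("side");S=get_calibration("scene")
print(tri((S,376.5,191.5),(D,307.5,115)), tri((S,409,152.5),(D,245,128)))
go([496.4,-317,230],Rt(.195))
```

```text
[612.68 261.75 260.38] [438.27 238.82 257.72]
rot [-0.0002, -0.0011, -0.0772] shift [-0.0326, 0.5623, 0.0012]
```

Emit:
arm_command(targets=[[[0, 0, -0.02], [-0.003, 0.04, 0], 255], [[0, 0, -0.03], [-0.006, 0.085, 0], 255], [[0, 0, -0.04], [-0.009, 0.135, 0], 255], [[0, 0, -0.05], [-0.012, 0.185, 0], 255], [[0, 0, -0.06], [-0.015, 0.235, 0], 255], [[0, 0, -0.07], [-0.018, 0.285, 0], 255], [[0, 0, -0.077], [-0.021, 0.335, 0], 255], [[0, 0, -0.077], [-0.024, 0.385, 0], 255]])

```text
t: 6.9
eef_pos: [483.2, -141.1, 229.2]
tcp_rot: [-3.14, 0.003, 0.195]
ft_force: [1.0, -0.6, -2.2]
opening: 0.165
```

Run:
```python
from h import *
st(); go([496.4,-317,230],Rt(.195)); go([496.4,-317,5],Rt(.195))
```

```text
t 6.9 p [ 483.21 -141.09  229.24] toolx [ 0.98  0.19 -0.  ] toolz [-0.  0. -1.] yaw 0.195 F [ 0.97 -0.56 -2.19] op 0.165 q [-0.42  0.28  1.8   0.    1.06  0.96]
rot [-0.0018, 0.0026, -0.0002] shift [-0.0211, 0.1751, -0.001]
rot [-0.0018, 0.0026, -0.0002] shift [-0.0205, 0.1755, 0.224]
```

Emit:
arm_command(targets=[[[0, 0, 0], [-0.006, 0.05, 0.02], 255], [[0, 0, 0], [-0.012, 0.1, 0.05], 255], [[0, 0, 0], [-0.018, 0.14, 0.09], 255], [[0, 0, 0], [-0.021, 0.165, 0.135], 255], [[0, 0, 0], [-0.021, 0.175, 0.175], 255], [[0, 0, 0], [-0.021, 0.175, 0.205], 255], [[0, 0, 0], [-0.021, 0.175, 0.215], 255], [[0, 0, 0], [-0.021, 0.175, 0.215], 255]])

```text
t: 7.7
eef_pos: [496.4, -313.9, 14.0]
tcp_rot: [-3.138, 0.003, 0.195]
ft_force: [0.9, -0.7, -1.2]
opening: 0.169
```

Run:
```python
from h import *
st(); go([496.4,-317,-14],Rt(.195))
p,d=read_camera("side"); crop(p,300,230,480,380,4,"d6.png")
```

```text
t 7.7 p [ 496.43 -313.94   13.96] toolx [ 0.98  0.19 -0.  ] toolz [-0.  0. -1.] yaw 0.195 F [ 0.89 -0.73 -1.25] op 0.169 q [-0.68  0.67  1.8   0.    0.67  0.7 ]
rot [-0.0037, 0.0031, -0.0003] shift [-0.0005, 0.0031, 0.028]
```

View pics/d6.png

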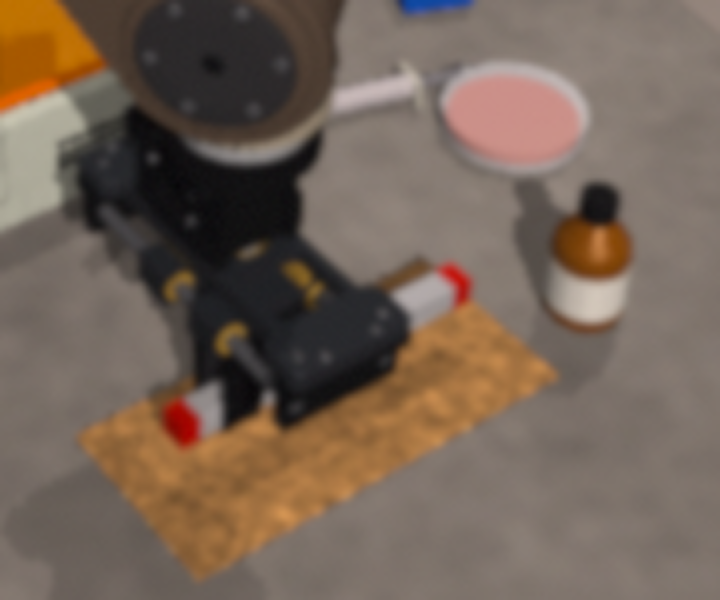

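Emit:
arm_command(targets=[[[0, 0, 0], [0, 0.002, 0.012], 255], [[0, 0, 0], [0, 0.002, 0.02], 255], [[0, 0, 0], [0, 0.002, 0.025], 255], [[0, 0, 0], [0, 0.002, 0.025], 255]])

```text
t: 8.15
eef_pos: [497.9, -316.7, -9.4]
tcp_rot: [-3.141, 0.0, 0.195]
ft_force: [0.7, 0.3, -1.9]
opening: 0.164
```

Emit:
arm_command(targets=[[[0, 0, 0], [0, 0, 0.003], 255], [[0, 0, 0], [0, 0, 0.003], 255]])

```text
t: 8.35
eef_pos: [498.0, -317.0, -12.2]
tcp_rot: [3.142, -0.0, 0.195]
ft_force: [0.1, 0.6, -1.9]
opening: 0.165
```

Emit:
arm_command(targets=[[[0, 0, 0], [0, 0, 0.0025], 255], [[0, 0, 0], [0, 0, 0.0025], 255]])

```text
t: 8.55
eef_pos: [497.9, -317.0, -14.8]
tcp_rot: [-3.141, 0.0, 0.195]
ft_force: [0.1, 0.0, -1.6]
opening: 0.168
```

Close to contact; release here (opening only part way), then rise.

Emit:
arm_command(targets=[[[0, 0, 0], [0, 0, 0.001], 255], [[0, 0, 0], [0, 0, 0.001], 100], [[0, 0, 0], [0, 0, 0.001], 100], [[0, 0, 0], [0, 0, 0.001], 100], [[0, 0, 0], [0, 0, 0], 100], [[0, 0, 0], [0, 0, -0.04], 100], [[0, 0, 0], [0, 0, -0.09], 100], [[0, 0, 0], [0, 0, -0.14], 100]])

```text
t: 9.35
eef_pos: [497.6, -316.7, 126.8]
tcp_rot: [-3.141, 0.001, 0.195]
ft_force: [0.3, -0.4, 0.3]
opening: 0.604
```

Emit:
arm_command(targets=[[[0, 0, 0], [0, 0, -0.05], 100], [[0, 0, 0], [0, 0, -0.09], 100], [[0, 0, 0], [0, 0, -0.09], 100]])

```text
t: 9.65
eef_pos: [499.6, -318.1, 221.2]
tcp_rot: [3.134, -0.006, 0.195]
ft_force: [0.9, -0.7, -1.3]
opening: 0.606
```

Run:
```python
from h import *
import pickle
st(); W=get_calibration("wrist"); p,d=read_camera("wrist"); cv2.imwrite("pics/w7.png",p); np.save("w7.npy",d); pickle.dump(W,open("w7.pkl","wb"))
p,d=read_camera("side"); cv2.imwrite("pics/d7.png",p)
```

```text
t 9.65 p [ 499.57 -318.15  221.23] toolx [0.98 0.19 0.01] toolz [ 0.01 -0.01 -1.  ] yaw 0.195 F [ 0.93 -0.71 -1.26] op 0.606 q [-0.68  0.41  1.61  0.    1.1   0.7 ]
```

View pics/w7.png

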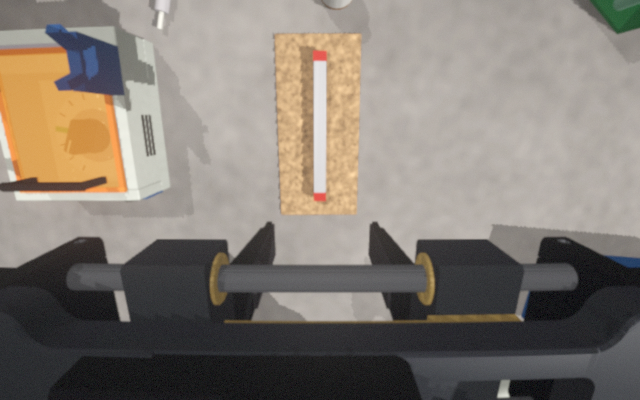

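View pics/d7.png

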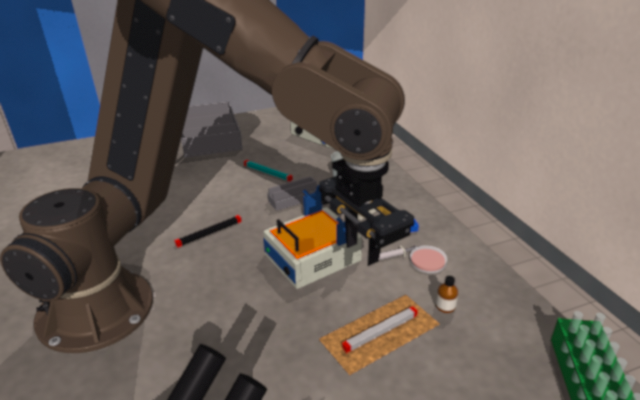

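Run:
```python
from h import *
import pickle
W=pickle.load(open("w7.pkl","rb")); D=get_calibration("side"); S=get_calibration("scene")
a=atz(W,320,202,19); b=atz(W,320,48.5,19); print(a,b,np.linalg.norm(a-b),np.arctan2((b-a)[1],(b-a)[0]),(a+b)/2)
print("side", (atz(D,346.5,346.5,12)+atz(D,415,312,12))/2)
o=np.array([497.3,-20.6]);y=.2
def w(p): return np.array([o[0]+p[0]*np.cos(y)-p[1]*np.sin(y),o[1]+p[0]*np.sin(y)+p[1]*np.cos(y),p[2]])
for n,p in dict(h1=(-48,45,115),h2=(-48,-45,115),b2=(-74,-78,75),b3=(115,-78,75)).items(): print(n,proj(W,w(p)))
# target over handle: jaws along controller x => tool x at yaw .2+pi/2
go([450.2,-30.1,230],Rt(.2+np.pi/2))
```

```text
[ 463.37 -324.63   19.  ] [ 653.94 -287.14   19.  ] 194.22588349929043 0.1942259634686847 [ 558.65 -305.88   19.  ]
side [ 560.55 -306.86   12.  ]
h1 [  2.69 186.28]
h2 [ 83.29 185.55]
b2 [140.07 199.61]
b3 [114.28  24.28]
rot [0.0017, 0.0001, -1.576] shift [0.0087, -0.2906, -0.0144]
```

Emit:
arm_command(targets=[[[0, 0, -0.148], [0.001, -0.045, 0], 100], [[0, 0, -0.297], [0.003, -0.09, 0], 100], [[0, 0, -0.446], [0.004, -0.135, 0], 100], [[0, 0, -0.595], [0.006, -0.18, 0], 100], [[0, 0, -0.744], [0.007, -0.225, 0], 100], [[0, 0, -0.893], [0.008, -0.27, 0], 100], [[0, 0, -1.04], [0.009, -0.291, 0], 100], [[0, 0, -1.19], [0.009, -0.291, 0], 100]])

```text
t: 10.55
eef_pos: [449.1, -27.2, 213.9]
tcp_rot: [-3.139, -0.0, 1.394]
ft_force: [-0.1, -0.2, -0.8]
opening: 0.605
```

Run:
```python
from h import *
st(); go([450.2,-30.1,150],Rt(.2+np.pi/2))
```

```text
t 10.55 p [449.13 -27.22 213.94] toolx [0.18 0.98 0.  ] toolz [-0.  0. -1.] yaw 1.394 F [-0.15 -0.22 -0.8 ] op 0.605 q [-0.21  0.22  1.94  0.    0.99 -0.03]
rot [-0.0029, -0.0009, -0.377] shift [-0.0027, 0.0018, 0.0639]
```

Emit:
arm_command(targets=[[[0, 0, -0.148], [-0.001, 0.001, 0.02], 100], [[0, 0, -0.29], [-0.002, 0.002, 0.04], 100], [[0, 0, -0.377], [-0.002, 0.002, 0.055], 100], [[0, 0, -0.377], [-0.002, 0.002, 0.06], 100], [[0, 0, -0.377], [-0.002, 0.002, 0.06], 100]])

```text
t: 11.05
eef_pos: [451.4, -32.0, 154.1]
tcp_rot: [-3.139, -0.001, 1.759]
ft_force: [0.1, -0.4, -0.3]
opening: 0.61
```

Run:
```python
from h import *
import pickle
st(); W=get_calibration("wrist"); p,d=read_camera("wrist"); cv2.imwrite("pics/w8.png",p); np.save("w8.npy",d); pickle.dump(W,open("w8.pkl","wb"))
p,d=read_camera("side"); crop(p,240,170,370,290,5,"d8.png")
go([450.2,-30.1,81],Rt(.2+np.pi/2))
```

```text
t 11.05 p [451.39 -31.96 154.12] toolx [-0.19  0.98  0.  ] toolz [-0.  0. -1.] yaw 1.759 F [ 0.11 -0.36 -0.31] op 0.61 q [-0.22  0.3   2.01  0.    0.83 -0.4 ]
rot [-0.0003, -0.0001, -0.0112] shift [0.0023, -0.0015, 0.0744]
```

View pics/w8.png

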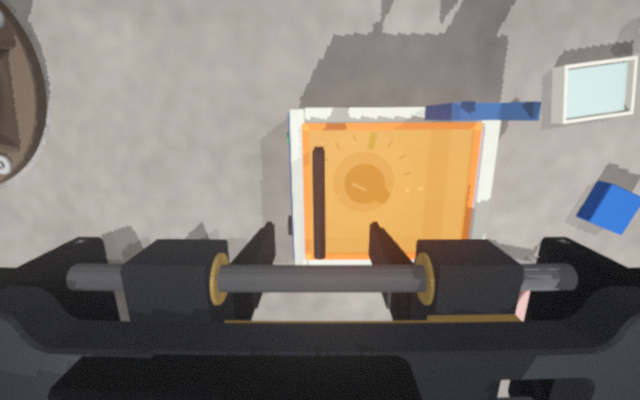

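View pics/d8.png

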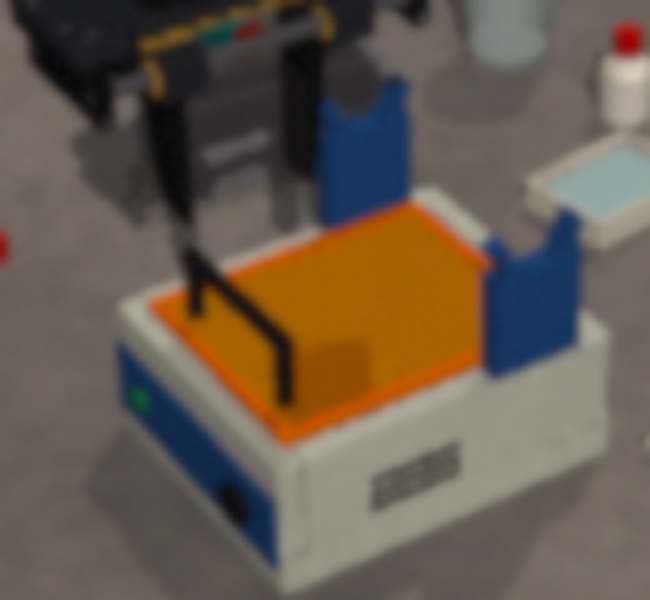

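Run:
```python
from h import *
import pickle
W=pickle.load(open("w8.pkl","rb")); d=np.load("w8.npy")
a=atz(W,319,148,118); b=atz(W,319.5,257,118); print(a,b,np.linalg.norm(a-b),(a+b)/2,np.arctan2((a-b)[1],(a-b)[0])-np.pi/2)
for v in (170,200,230): print(pt(W,319,v,d[v,319]))
for uv in [(290,110),(499,122),(303,122),(483,122)]: print(uv,atz(W,*uv,75),atz(W,*uv,79))
for n,(u,v) in dict(p=(352,184),mark=(372,141),ax=(365,186)).items(): print(n,atz(W,u,v,22 if n=='mark' else 64))
crop(cv2.imread("pics/w8.png"),320,120,420,240,5,"w8c.png")
```

```text
[441.2   17.03 118.  ] [458.34 -71.53 118.  ] 90.20697992025556 [449.77 -27.25 118.  ] 0.19118191040735244
[444.33   0.48 118.  ]
[448.74 -22.83 119.  ]
[453.42 -47.67 118.81]
(290, 110) [410.47  40.66  75.  ] [410.9   40.63  79.  ]
(499, 122) [594.81  66.26  75.  ] [592.51  65.85  79.  ]
(303, 122) [423.42  32.71  75.  ] [423.66  32.8   79.  ]
(483, 122) [580.54  63.39  75.  ] [578.45  63.03  79.  ]
p [479.34 -16.01  64.  ]
mark [496.36  25.99  22.  ]
ax [492.14 -15.57  64.  ]
```

View pics/w8c.png

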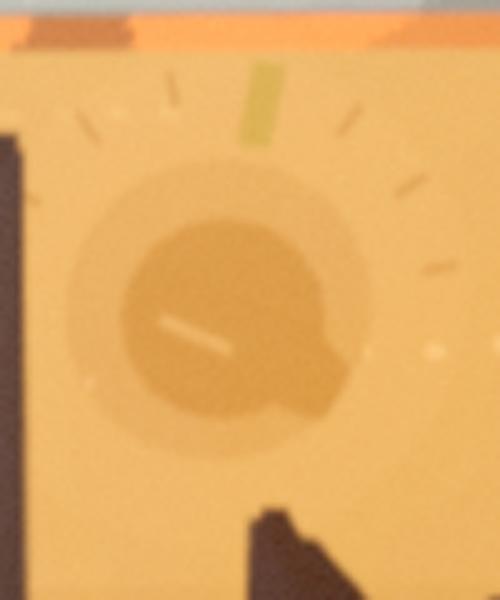

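Emit:
arm_command(targets=[[[0, 0, -0.01], [0.003, -0.0015, 0.03], 100], [[0, 0, -0.01], [0.003, -0.0015, 0.06], 100], [[0, 0, -0.01], [0.003, -0.0015, 0.073], 100], [[0, 0, -0.01], [0.003, -0.0015, 0.073], 255], [[0, 0, -0.01], [0.003, -0.0015, 0.073], 255], [[0, 0, -0.01], [0.003, -0.0015, 0.073], 255], [[0, 0, -0.01], [0.003, -0.0015, 0.073], 255], [[0, 0, -0.01], [0.003, -0.0015, 0.073], 255]])

```text
t: 11.95
eef_pos: [450.4, -29.5, 83.0]
tcp_rot: [3.14, 0.001, 1.772]
ft_force: [0.0, 0.0, -0.1]
opening: 0.246
```

Emit:
arm_command(targets=[[[0, 0, 0], [0, 0, 0], 255], [[0, 0, 0], [0, 0, 0], 255], [[0, 0, 0], [0, 0, 0], 255]])

```text
t: 12.25
eef_pos: [448.3, -29.6, 82.2]
tcp_rot: [-3.138, -0.001, 1.772]
ft_force: [-7.1, -6.2, 3.5]
opening: 0.096
```

Run:
```python
from h import *
st()
p,R0,_=cur()
# arc: tool frame y ~ controller +x, z down. handle rel hinge start
r=np.hypot(143,40); a0=np.arctan2(40,143)
for th in np.arange(0,1.96,.1):
    a=a0+th; dx=143-r*np.cos(a); dz=r*np.sin(a)-40
    print(round(th,2),"y",round(dx/1000,4),"z",round(-dz/1000,4))
```

```text
t 12.25 p [448.25 -29.61  82.16] toolx [-0.2   0.98  0.  ] toolz [-0. -0. -1.] yaw 1.772 F [-7.07 -6.2   3.48] op 0.096 q [-0.21  0.42  2.09 -0.    0.63 -0.41]
0.0 y 0.0 z -0.0
0.1 y 0.0047 z -0.0141
0.2 y 0.0108 z -0.0276
0.3 y 0.0182 z -0.0405
0.4 y 0.0269 z -0.0525
0.5 y 0.0367 z -0.0637
0.6 y 0.0476 z -0.0738
0.7 y 0.0594 z -0.0827
0.8 y 0.0721 z -0.0905
0.9 y 0.0854 z -0.0969
1.0 y 0.0994 z -0.1019
1.1 y 0.1138 z -0.1056
1.2 y 0.1285 z -0.1078
1.3 y 0.1433 z -0.1085
1.4 y 0.1581 z -0.1077
1.5 y 0.1728 z -0.1055
1.6 y 0.1872 z -0.1018
1.7 y 0.2011 z -0.0967
1.8 y 0.2144 z -0.0902
1.9 y 0.2271 z -0.0824
```

Run:
```python
import numpy as np
r=np.hypot(143,40); a0=np.arctan2(40,143)
f=lambda th:np.array([143-r*np.cos(a0+th),-(r*np.sin(a0+th)-40)])/1000
th=0
for c in range(4):
    b=f(th); print([np.round(f(th+.07*(i+1))-b,4).tolist() for i in range(8)]); th+=.56
```

```text
[[0.0031, -0.0099], [0.007, -0.0196], [0.0115, -0.0289], [0.0166, -0.038], [0.0224, -0.0466], [0.0287, -0.0548], [0.0357, -0.0626], [0.0431, -0.0698]]
[[0.0079, -0.0067], [0.0163, -0.0129], [0.0251, -0.0184], [0.0342, -0.0233], [0.0437, -0.0276], [0.0535, -0.0312], [0.0635, -0.0341], [0.0736, -0.0363]]
[[0.0103, -0.0015], [0.0207, -0.0022], [0.031, -0.0023], [0.0414, -0.0016], [0.0517, -0.0002], [0.0619, 0.002], [0.0719, 0.0048], [0.0816, 0.0084]]
[[0.0095, 0.0042], [0.0187, 0.0091], [0.0275, 0.0146], [0.0359, 0.0207], [0.0439, 0.0273], [0.0514, 0.0345], [0.0583, 0.0423], [0.0647, 0.0504]]
```

Emit:
arm_command(targets=[[[0, 0, 0], [0, 0.0031, -0.0099], 255], [[0, 0, 0], [0, 0.007, -0.0196], 255], [[0, 0, 0], [0, 0.0115, -0.0289], 255], [[0, 0, 0], [0, 0.0166, -0.038], 255], [[0, 0, 0], [0, 0.0224, -0.0466], 255], [[0, 0, 0], [0, 0.0287, -0.0548], 255], [[0, 0, 0], [0, 0.0357, -0.0626], 255], [[0, 0, 0], [0, 0.0431, -0.0698], 255]])

```text
t: 13.05
eef_pos: [486.7, -21.8, 151.9]
tcp_rot: [-3.128, -0.001, 1.773]
ft_force: [-28.5, -13.9, 17.1]
opening: 0.096
```

Run:
```python
from h import *
st()
p,d=read_camera("side"); crop(p,240,110,390,290,4,"d9.png")
st()
```

```text
t 13.05 p [486.7  -21.76 151.86] toolx [-0.2   0.98  0.  ] toolz [-0.01 -0.   -1.  ] yaw 1.773 F [-28.47 -13.95  17.07] op 0.096 q [-0.18  0.36  1.93 -0.    0.87 -0.38]
t 13.1 p [488.13 -21.67 153.14] toolx [-0.2   0.98  0.  ] toolz [-0.01 -0.   -1.  ] yaw 1.773 F [-28.82  -9.37  28.95] op 0.096 q [-0.18  0.36  1.93 -0.    0.87 -0.38]
```

View pics/d9.png

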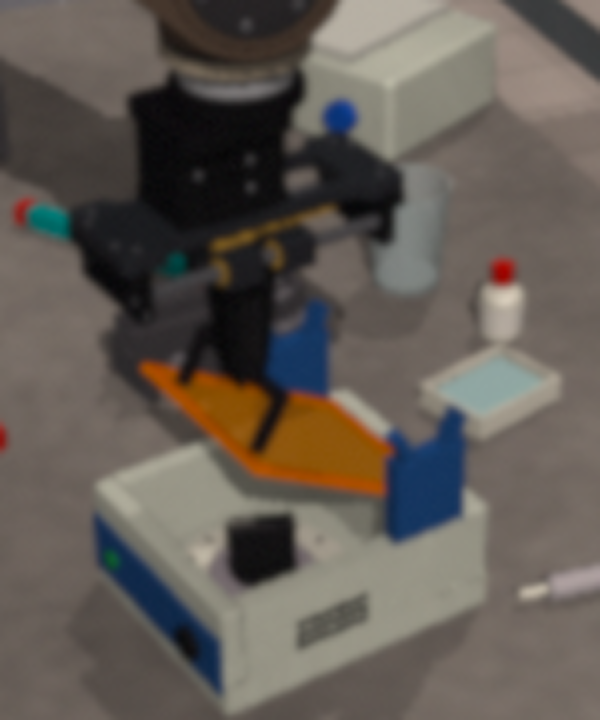

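Run:
```python
import numpy as np
r=150.; a0=np.arctan2(40,143)
f=lambda th:np.array([143-r*np.cos(a0+th),-(r*np.sin(a0+th)-40)])/1000
th=.56; b=np.array([.045,-.0696])
for c in range(3):
    print([np.round(f(th+.07*(i+1))-b,4).tolist() for i in range(8)]); th+=.56; b=f(th)
```

```text
[[0.0051, -0.0082], [0.0135, -0.0144], [0.0224, -0.02], [0.0317, -0.0249], [0.0412, -0.0292], [0.0511, -0.0329], [0.0612, -0.0358], [0.0714, -0.038]]
[[0.0104, -0.0015], [0.0209, -0.0023], [0.0314, -0.0023], [0.0418, -0.0016], [0.0522, -0.0002], [0.0625, 0.002], [0.0726, 0.0049], [0.0825, 0.0084]]
[[0.0096, 0.0043], [0.0189, 0.0092], [0.0278, 0.0147], [0.0363, 0.0209], [0.0443, 0.0276], [0.0519, 0.0349], [0.0589, 0.0427], [0.0654, 0.051]]
```

Emit:
arm_command(targets=[[[0, 0, 0], [0, 0.005, -0.0085], 255], [[0, 0, 0], [0, 0.013, -0.015], 255], [[0, 0, 0], [0, 0.022, -0.0205], 255], [[0, 0, 0], [0, 0.031, -0.0255], 255], [[0, 0, 0], [0, 0.0405, -0.03], 255], [[0, 0, 0], [0, 0.0505, -0.0335], 255], [[0, 0, 0], [0, 0.0605, -0.0365], 255], [[0, 0, 0], [0, 0.0705, -0.0385], 255]])

```text
t: 13.9
eef_pos: [559.9, -7.4, 191.8]
tcp_rot: [-3.138, 0.001, 1.772]
ft_force: [-11.2, -5.1, 12.6]
opening: 0.095
```

Emit:
arm_command(targets=[[[0, 0, 0], [0, 0.0104, -0.0025], 255], [[0, 0, 0], [0, 0.0209, -0.0038], 255], [[0, 0, 0], [0, 0.0314, -0.0038], 255], [[0, 0, 0], [0, 0.0418, -0.0031], 255], [[0, 0, 0], [0, 0.0522, -0.0017], 255], [[0, 0, 0], [0, 0.0625, 0.0005], 255], [[0, 0, 0], [0, 0.0726, 0.0034], 255], [[0, 0, 0], [0, 0.0825, 0.0069], 255]])

```text
t: 14.7
eef_pos: [641.4, 9.0, 183.9]
tcp_rot: [-3.139, 0.001, 1.772]
ft_force: [-7.7, -5.3, 5.6]
opening: 0.097
```

Emit:
arm_command(targets=[[[0, 0, 0], [0, 0.0096, 0.0043], 255], [[0, 0, 0], [0, 0.0189, 0.0092], 255], [[0, 0, 0], [0, 0.0278, 0.0147], 255], [[0, 0, 0], [0, 0.0315, 0.0173], 255], [[0, 0, 0], [0, 0.033, 0.0185], 255]])

```text
t: 15.2
eef_pos: [674.1, 15.6, 165.3]
tcp_rot: [-3.14, 0.001, 1.772]
ft_force: [-6.3, -4.5, 7.5]
opening: 0.097
```

Run:
```python
from h import *
st()
p,d=read_camera("side"); crop(p,240,80,390,270,4,"d10.png")
```

```text
t 15.2 p [674.11  15.6  165.34] toolx [-0.2   0.98 -0.  ] toolz [-0. -0. -1.] yaw 1.772 F [-6.34 -4.53  7.53] op 0.097 q [-0.07  0.59  1.46 -0.    1.1  -0.27]
```

View pics/d10.png

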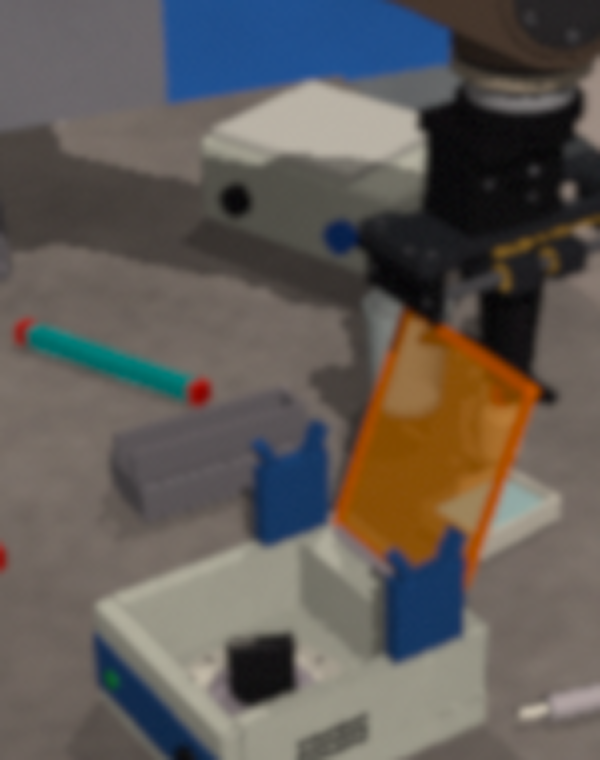

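Emit:
arm_command(targets=[[[0, 0, 0], [0, 0, 0], 185], [[0, 0, 0], [0, 0, 0], 185], [[0, 0, 0], [0, 0, 0], 185], [[0, 0, 0], [0, 0.002, -0.03], 185], [[0, 0, 0], [0, 0.003, -0.07], 185], [[0, 0, 0], [0, 0.003, -0.09], 185]])

```text
t: 15.85
eef_pos: [678.4, 17.1, 258.5]
tcp_rot: [3.138, 0.001, 1.772]
ft_force: [0.0, -0.3, 0.2]
opening: 0.27
```

Run:
```python
from h import *
st(); go([559.2,-306.2,230],Rt(.194)); go([559.2,-306.2,30],Rt(.194))
```

```text
t 15.85 p [678.36  17.07 258.47] toolx [-0.2   0.98 -0.  ] toolz [ 0. -0. -1.] yaw 1.772 F [ 0.03 -0.35  0.16] op 0.27 q [-0.07  0.52  1.33  0.    1.29 -0.27]
rot [0.0035, -0.0022, 1.578] shift [-0.2929, -0.1815, 0.0281]
rot [0.0035, -0.0022, 1.578] shift [-0.2927, -0.1822, 0.2281]
```

Emit:
arm_command(targets=[[[0, 0, 0.148], [-0.037, -0.023, 0], 100], [[0, 0, 0.296], [-0.075, -0.046, 0], 100], [[0, 0, 0.444], [-0.115, -0.07, 0.01], 100], [[0, 0, 0.592], [-0.155, -0.095, 0.02], 100], [[0, 0, 0.74], [-0.195, -0.12, 0.03], 100], [[0, 0, 0.888], [-0.235, -0.145, 0.05], 100], [[0, 0, 1.036], [-0.27, -0.167, 0.07], 100], [[0, 0, 1.184], [-0.293, -0.182, 0.1], 100]])

```text
t: 16.65
eef_pos: [557.1, -309.4, 155.6]
tcp_rot: [3.139, -0.001, 0.58]
ft_force: [0.8, -0.1, 0.2]
opening: 0.609
```

Run:
```python
from h import *
st(); go([559.2,-306.2,30],Rt(.194))
```

```text
t 16.65 p [ 557.08 -309.41  155.57] toolx [0.84 0.55 0.  ] toolz [ 0. -0. -1.] yaw 0.58 F [ 0.78 -0.08  0.18] op 0.609 q [-0.61  0.54  1.57 -0.    1.02  0.38]
rot [0.0025, -0.0016, 0.3861] shift [0.0034, -0.0019, 0.1256]
```

Emit:
arm_command(targets=[[[0, 0, 0.148], [0.001, -0.001, 0.04], 100], [[0, 0, 0.296], [0.001, -0.001, 0.08], 100], [[0, 0, 0.39], [0.001, -0.001, 0.11], 100], [[0, 0, 0.39], [0.001, -0.001, 0.126], 100], [[0, 0, 0.39], [0.001, -0.001, 0.126], 100]])

```text
t: 17.15
eef_pos: [557.0, -304.4, 26.8]
tcp_rot: [-3.139, 0.003, 0.198]
ft_force: [-1.1, 0.1, -0.3]
opening: 0.607
```

Run:
```python
from h import *
st(); go([559.2,-306.2,-14],Rt(.194))
W=get_calibration("wrist"); p,d=read_camera("wrist"); crop(p,180,0,460,260,2.5,"w11.png")
st(); go([559.2,-306.2,-14],Rt(.194))
```

```text
t 17.15 p [ 557.   -304.45   26.82] toolx [ 0.98  0.2  -0.  ] toolz [-0.  0. -1.] yaw 0.198 F [-1.11  0.1  -0.32] op 0.607 q [-0.6   0.7   1.67  0.    0.77  0.77]
rot [-0.0029, 0.0027, 0.0038] shift [0.0019, 0.0023, 0.0408]
t 17.2 p [ 557.73 -304.93   28.54] toolx [ 0.98  0.2  -0.  ] toolz [-0.  0. -1.] yaw 0.198 F [-0.01 -0.28  0.14] op 0.61 q [-0.6   0.7   1.67  0.    0.77  0.77]
rot [-0.0012, 0.001, 0.0042] shift [0.0012, 0.0016, 0.0425]
```

View pics/w11.png

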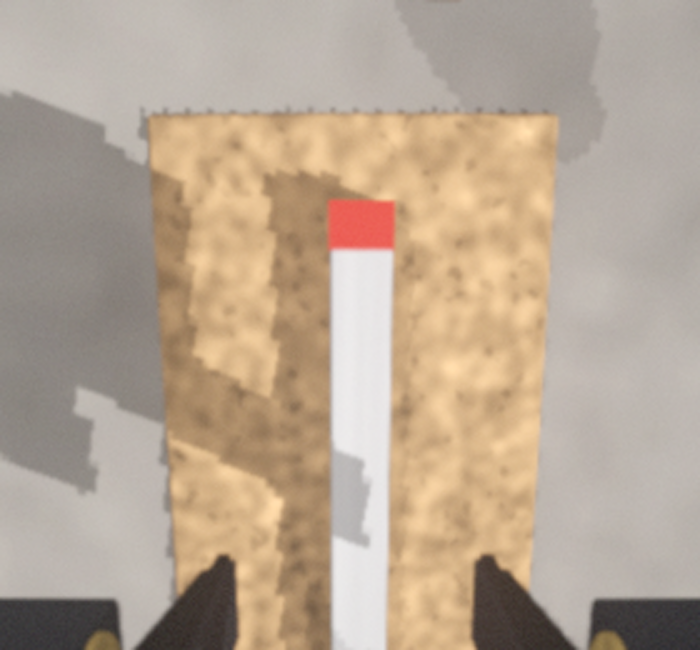

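Run:
```python
from h import *
W=get_calibration("wrist"); e=atz(W,324.4,80,19); st(); print(e, e-95*np.array([np.cos(.194),np.sin(.194),0]))
```

```text
t 17.2 p [ 557.73 -304.93   28.54] toolx [ 0.98  0.2  -0.  ] toolz [-0.  0. -1.] yaw 0.198 F [-0.01 -0.28  0.14] op 0.61 q [-0.6   0.7   1.67  0.    0.77  0.77]
[ 652.9 -287.7   19. ] [ 559.68 -306.02   19.  ]
```

Emit:
arm_command(targets=[[[0, 0, 0.004], [0.001, 0.0015, 0.03], 100], [[0, 0, 0.004], [0.001, 0.0015, 0.042], 100], [[0, 0, 0.004], [0.001, 0.0015, 0.042], 100], [[0, 0, 0.004], [0.001, 0.0015, 0.042], 255], [[0, 0, 0.004], [0.001, 0.0015, 0.042], 255], [[0, 0, 0.004], [0.001, 0.0015, 0.042], 255], [[0, 0, 0.004], [0.001, 0.0015, 0.042], 255], [[0, 0, 0.004], [0.001, 0.0015, 0.042], 255]])

```text
t: 18.0
eef_pos: [559.3, -306.5, -12.3]
tcp_rot: [3.141, -0.0, 0.194]
ft_force: [0.0, -0.0, 0.7]
opening: 0.244
```

Emit:
arm_command(targets=[[[0, 0, 0], [0, 0, 0], 255], [[0, 0, 0], [0, 0, 0], 255]])

```text
t: 18.2
eef_pos: [559.2, -306.4, -12.5]
tcp_rot: [3.142, -0.0, 0.194]
ft_force: [-1.4, 0.3, 2.3]
opening: 0.165
```

Run:
```python
from h import *
st()
o=np.array([497.,-19.6]);y=.2
def w(p): return np.array([o[0]+p[0]*np.cos(y)-p[1]*np.sin(y),o[1]+p[0]*np.sin(y)+p[1]*np.cos(y),p[2]])
Rg=Rt(y+np.pi/2,-.4); bar=w((20,0,215)); tcp=bar+23.4*Rg.as_matrix()[:,2]; print(tcp)
go(tcp,Rg)
p,d=read_camera("scene"); cv2.imwrite("pics/s12.png",p);crop(p,230,130,350,240,6,"s12.png"); np.save("s12.npy",d)
```

```text
t 18.2 p [ 559.25 -306.41  -12.54] toolx [0.98 0.19 0.  ] toolz [ 0. -0. -1.] yaw 0.194 F [-1.37  0.29  2.35] op 0.165 q [-0.6   0.76  1.69  0.    0.7   0.77]
[525.53 -13.82 193.45]
rot [-0.3129, 0.315, -1.554] shift [0.0233, -0.2936, -0.206]
```

View pics/s12.png

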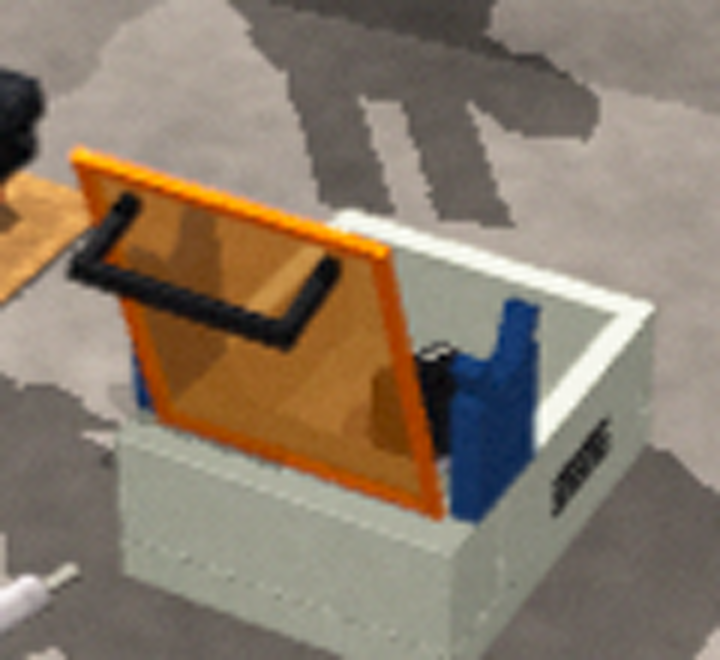

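Emit:
arm_command(targets=[[[0, 0, 0], [0, 0, -0.03], 255], [[0, 0, 0], [0, 0, -0.075], 255], [[-0.027, 0.027, -0.135], [0, -0.01, -0.12], 255], [[-0.054, 0.054, -0.27], [0.002, -0.03, -0.16], 255], [[-0.081, 0.081, -0.405], [0.005, -0.06, -0.19], 255], [[-0.108, 0.108, -0.54], [0.008, -0.1, -0.205], 255], [[-0.135, 0.135, -0.675], [0.011, -0.14, -0.206], 255], [[-0.162, 0.162, -0.81], [0.014, -0.18, -0.206], 255]])

```text
t: 19.05
eef_pos: [537.8, -125.6, 193.9]
tcp_rot: [2.931, -0.082, 1.021]
ft_force: [1.6, 0.1, -1.4]
opening: 0.166
```

Run:
```python
from h import *
st()
o=np.array([497.,-19.6]);y=.2
def w(p): return np.array([o[0]+p[0]*np.cos(y)-p[1]*np.sin(y),o[1]+p[0]*np.sin(y)+p[1]*np.cos(y),p[2]])
Rg=Rt(y+np.pi/2,-.4); bar=w((20,0,215)); tcp=bar+23.4*Rg.as_matrix()[:,2]
go(tcp,Rg)
```

```text
t 19.05 p [ 537.82 -125.62  193.88] toolx [0.52 0.85 0.08] toolz [ 0.22 -0.04 -0.97] yaw 1.021 F [ 1.58  0.08 -1.4 ] op 0.166 q [-0.37  0.3   1.9   0.06  0.72  0.14]
rot [-0.15, 0.1508, -0.7387] shift [0.0886, -0.069, -0.0068]
```

Emit:
arm_command(targets=[[[-0.025, 0.025, -0.125], [0.015, -0.012, 0], 255], [[-0.05, 0.05, -0.25], [0.03, -0.024, -0.001], 255], [[-0.075, 0.075, -0.37], [0.045, -0.036, -0.003], 255], [[-0.1, 0.1, -0.49], [0.06, -0.048, -0.005], 255], [[-0.125, 0.125, -0.61], [0.075, -0.06, -0.006], 255], [[-0.15, 0.15, -0.739], [0.089, -0.069, -0.007], 255], [[-0.15, 0.15, -0.739], [0.089, -0.069, -0.007], 255], [[-0.15, 0.15, -0.739], [0.089, -0.069, -0.007], 255]])

```text
t: 19.85
eef_pos: [526.8, -15.2, 193.2]
tcp_rot: [2.744, -0.002, 1.762]
ft_force: [1.0, -0.5, -0.6]
opening: 0.166
```

Run:
```python
from h import *
import pickle
st()
Wc=get_calibration("wrist")
p,d=read_camera("scene"); cv2.imwrite("pics/s13f.png",p);crop(p,230,110,350,240,6,"s13.png"); np.save("s13.npy",d)
p,d=read_camera("side"); cv2.imwrite("pics/d13f.png",p);crop(p,250,130,390,270,5,"d13.png"); np.save("d13.npy",d)
p,d=read_camera("wrist"); cv2.imwrite("pics/w13.png",p); np.save("w13.npy",d); pickle.dump(Wc,open("w13.pkl","wb"))
```

```text
t 19.85 p [526.78 -15.17 193.2 ] toolx [-0.19  0.98  0.  ] toolz [ 0.38  0.08 -0.92] yaw 1.762 F [ 1.   -0.46 -0.58] op 0.166 q [-0.25  0.23  2.07  0.35  0.51 -0.71]
```

View pics/s13.png

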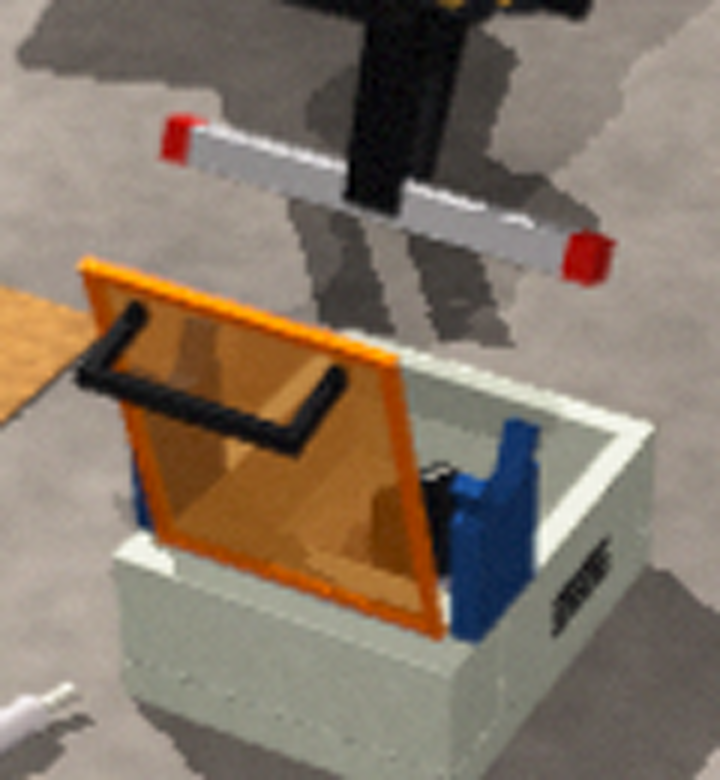

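View pics/d13.png

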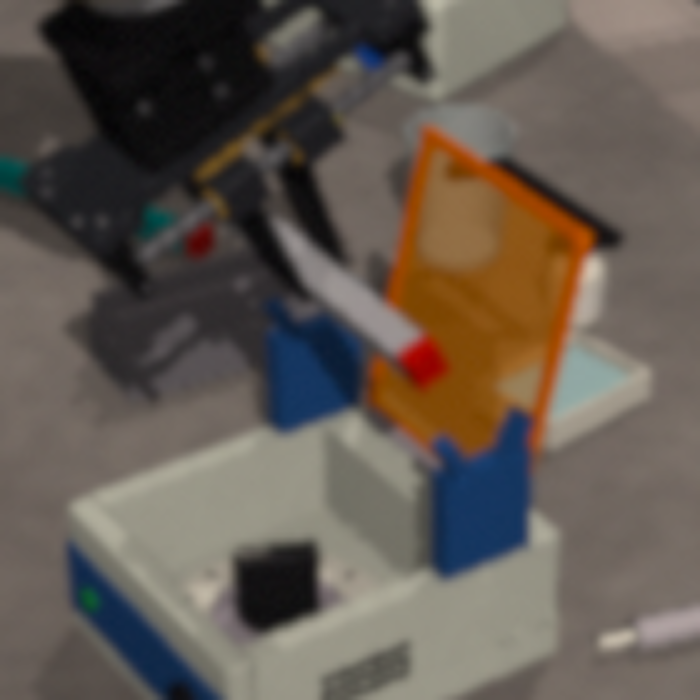

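View pics/w13.png

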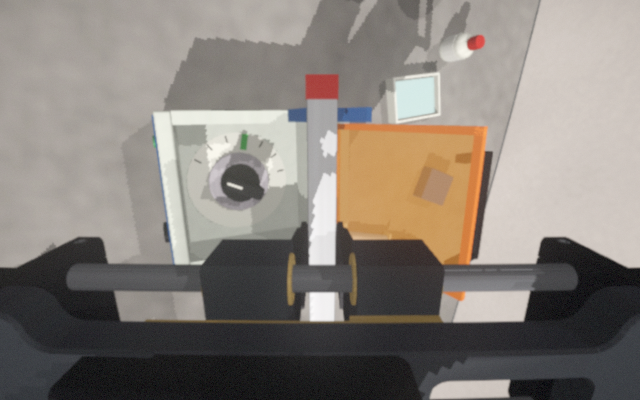

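Run:
```python
from h import *
import pickle
S=get_calibration("scene"); D=get_calibration("side"); W=pickle.load(open("w13.pkl","rb"))
print("+y,-x",tri((S,316.75,181.25),(D,305,190.4)))
print("+y,+x",tri((S,308.75,190),(D,319.6,187)))
print("-y,-x",tri((S,262.75,164),(D,339,218)))
for n,P,im in (("S",cloud(S,np.load("s13.npy")),cv2.imread("pics/s13f.png")),("D",cloud(D,np.load("d13.npy")),cv2.imread("pics/d13f.png")),("W",cloud(W,np.load("w13.npy")),cv2.imread("pics/w13.png")),("S0",cloud(S,np.load("scene0.npy")),cv2.imread("pics/scene0.png")),("D0",cloud(D,np.load("side0.npy")),cv2.imread("pics/side0.png"))):
    i=im.astype(int); m=(i[...,0]>70)&(i[...,2]<70)&(i[...,0]>i[...,1]+25)&(P[...,2]>78)&(P[...,2]<158)&(P[...,0]>500)&(P[...,0]<620)&(abs(P[...,1])<100)
    for sg in (1,-1):
        q=P[m&(P[...,1]*sg>20)]
        if len(q)<20: print(n,sg,len(q)); continue
        # controller coordinates with yaw .2
        c,s=np.cos(.2),np.sin(.2); X=q[:,0]*c+q[:,1]*s; Y=-q[:,0]*s+q[:,1]*c
        print(n,sg,len(q),"X pct",np.percentile(X,[2,50,98]),"Y",np.percentile(Y,[2,50,98]),"z",q[:,2].max())
c,s=np.cos(.2),np.sin(.2)
for o in ((497,-19.6),(497.3,-20.6)): print("pred X of saddle",o[0]*c+o[1]*s+70,"Y",-o[0]*s+o[1]*c)
# bar red ends
for n,P,im in (("S",cloud(S,np.load("s13.npy")),cv2.imread("pics/s13f.png")),("D",cloud(D,np.load("d13.npy")),cv2.imread("pics/d13f.png")),("W",cloud(W,np.load("w13.npy")),cv2.imread("pics/w13.png"))):
    i=im.astype(int); m=(i[...,2]>130)&(i[...,1]<90)&(i[...,0]<90)&(P[...,2]>180)&(P[...,2]<250)
    for sg in (1,-1):
        q=P[m&(P[...,1]*sg>0)]
        if len(q)>5: print(n,sg,len(q),np.median(q,0),q.mean(0),np.percentile(q[:,2],[2,98]))
```

```text
+y,-x [531.41  63.57 149.49]
+y,+x [570.68  69.1  148.14]
-y,-x [560.81 -80.05 150.04]
S 1 351 X pct [533.61 564.29 579.9 ] Y [-51.12 -40.71 -38.35] z 152.5283664477571
S -1 4
D 1 212 X pct [526.16 539.03 571.1 ] Y [-55.16 -50.57 -43.73] z 135.400404802877
D -1 426 X pct [526.37 548.82 573.95] Y [-199.63 -196.46 -188.81] z 152.25453951019745
W 1 17
W -1 0
S0 1 325 X pct [533.61 564.35 580.34] Y [-50.09 -40.68 -38.51] z 151.69435870535074
S0 -1 191 X pct [531.31 549.88 579.77] Y [-196.89 -187.22 -184.26] z 151.72295620736134
D0 1 383 X pct [526.44 550.11 574.43] Y [-54.74 -50.26 -41.19] z 155.4213813116305
D0 -1 415 X pct [526.06 550.79 574.11] Y [-199.52 -196.48 -189.15] z 153.9197412470378
pred X of saddle 553.1991703035139 Y -117.94796233083375
pred X of saddle 553.2945209460712 Y -118.98762970791353
S 1 263 [617.2   53.68 213.37] [598.76  44.76 210.09] [181.91 227.02]
S -1 132 [632.42 -46.06 217.81] [611.61 -48.68 212.51] [182.19 227.34]
D 1 130 [613.1   53.75 222.37] [613.65  42.71 214.45] [181.31 231.97]
D -1 410 [624.76 -35.53 210.37] [612.09 -42.83 208.57] [181.17 231.52]
W 1 757 [499.18  68.59 222.62] [503.5   67.53 222.28] [208.68 225.97]
W -1 9 [659.33 -16.8  208.68] [659.48 -18.1  209.69] [208.03 212.19]
```

Run:
```python
from h import *
S=get_calibration("scene"); D=get_calibration("side")
q=tri((S,260.5,133.3),(D,334.4,202.8)); print(q)
st()
p,R0,_=cur(); b=p-23.4*R0.as_matrix()[:,2]; print("bar",b, "X",b[0]*np.cos(.2)+b[1]*np.sin(.2),"Y",-b[0]*np.sin(.2)+b[1]*np.cos(.2))
y=.2; c,s=np.cos(y),np.sin(y)
Rg=Rt(y+np.pi/2,-.4)
for X,z in ((553,172),(553,150),(553,143)):
    bb=np.array([X*c+118.5*s, X*s-118.5*c,z]); t=bb+23.4*Rg.as_matrix()[:,2]; print(bb,t); go(t,Rg)
for e in (-95,95): 
    w=b+e*R0.as_matrix()[:,0]; print(e,w,(proj(S,w)-[230,110])*6,(proj(D,w)-[250,130])*5)
```

```text
[ 536.9  -106.38  214.  ]
t 20.0 p [527.   -15.47 193.2 ] toolx [-0.19  0.98  0.  ] toolz [ 0.38  0.08 -0.92] yaw 1.763 F [-0.41 -0.36 -1.76] op 0.165 q [-0.25  0.23  2.07  0.35  0.51 -0.72]
bar [518.12 -17.23 214.77] X 504.36831205775394 Y -119.81881968766405
[565.52  -6.27 172.  ] [574.45  -4.46 150.45]
rot [-0.0025, 0.0018, -0.0081] shift [0.0017, 0.0283, 0.0583]
[565.52  -6.27 150.  ] [574.45  -4.46 128.45]
rot [-0.0025, 0.0018, -0.0081] shift [0.0017, 0.0198, 0.0785]
[565.52  -6.27 143.  ] [574.45  -4.46 121.45]
rot [-0.0025, 0.0018, -0.0081] shift [0.0017, 0.0171, 0.085]
-95 [ 536.23 -110.49  214.63] [177.44 134.04] [425.13 368.16]
95 [500.01  76.03 214.91] [605.11 259.21] [204.2  189.33]
```

Emit:
arm_command(targets=[[[0, 0, -0.008], [0.0005, 0.01, 0.015], 255], [[0, 0, -0.008], [0.001, 0.02, 0.035], 255], [[0, 0, -0.008], [0.0015, 0.0283, 0.053], 255], [[0, 0, -0.008], [0.0015, 0.0283, 0.0583], 255], [[0, 0, -0.008], [0.0015, 0.0283, 0.0583], 255], [[0, 0, -0.008], [0.0015, 0.0283, 0.0583], 255]])

```text
t: 20.6
eef_pos: [573.8, -4.2, 150.7]
tcp_rot: [2.744, 0.002, 1.772]
ft_force: [0.5, 1.3, -1.8]
opening: 0.166
```

Run:
```python
from h import *
st()
p,d=read_camera("scene"); crop(p,230,110,350,240,6,"s14.png")
p,d=read_camera("side"); crop(p,270,130,390,260,6,"d14.png")
y=.2; c,s=np.cos(y),np.sin(y); Rg=Rt(y+np.pi/2,-.4)
p,R0,_=cur(); b=p-23.4*R0.as_matrix()[:,2]; print("bar",b, "X",b[0]*c+b[1]*s,"Y",-b[0]*s+b[1]*c)
for X,z in ((553,150),(553,143)):
    bb=np.array([X*c+118.5*s, X*s-118.5*c,z]); t=bb+23.4*Rg.as_matrix()[:,2]; go(t,Rg)
```

```text
t 20.6 p [573.78  -4.19 150.68] toolx [-0.2   0.98 -0.  ] toolz [ 0.38  0.08 -0.92] yaw 1.772 F [ 0.46  1.3  -1.8 ] op 0.166 q [-0.2   0.36  2.02  0.37  0.42 -0.72]
bar [565.05  -5.93 172.66] X 552.6047752129399 Y -118.0659517669735
rot [-0.0015, 0.0016, 0.0024] shift [-0.0003, -0.0084, 0.021]
rot [-0.0015, 0.0016, 0.0024] shift [-0.0003, -0.0111, 0.0275]
```

View pics/s14.png

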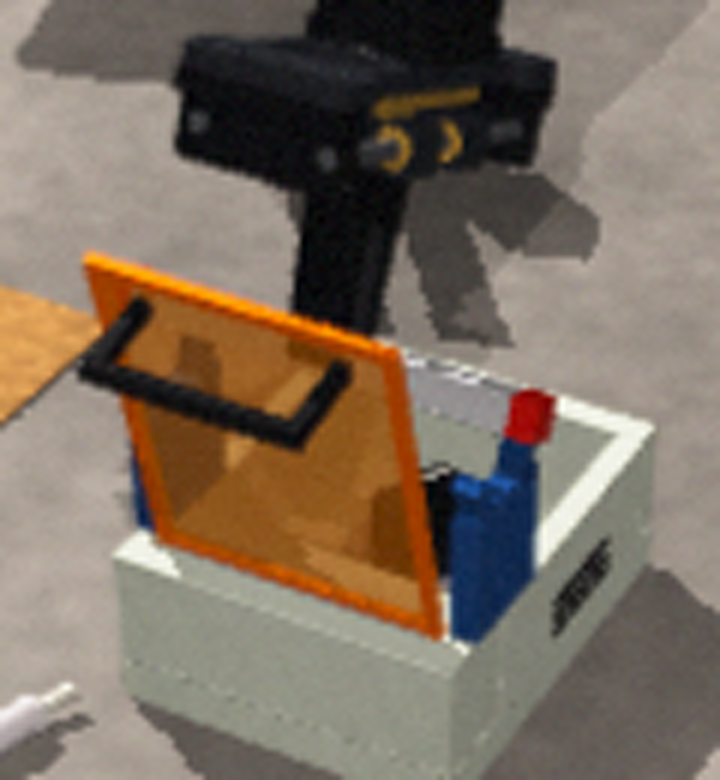

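View pics/d14.png

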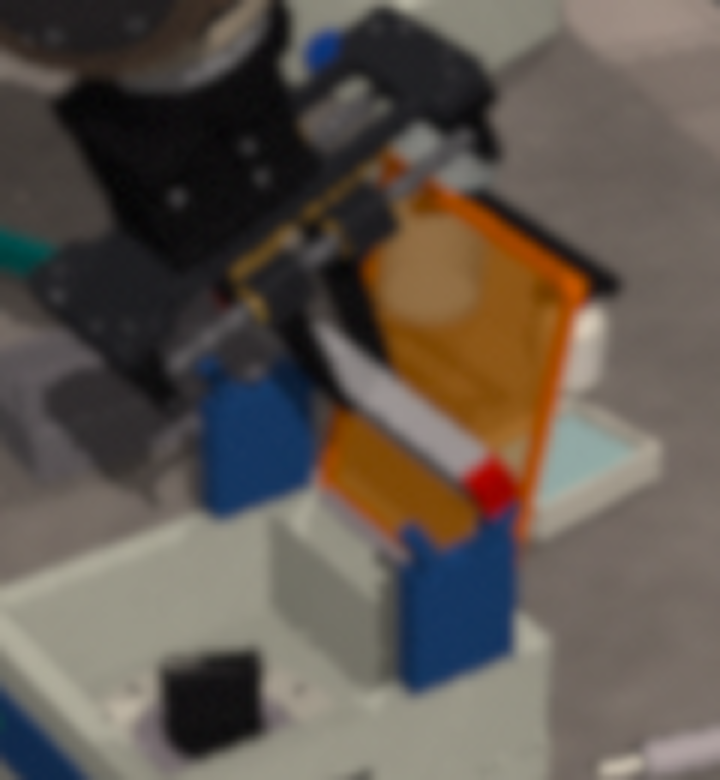

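Emit:
arm_command(targets=[[[0, 0, 0.002], [0, -0.005, 0.011], 255], [[0, 0, 0.002], [0, -0.0092, 0.0206], 255], [[0, 0, 0.002], [0, -0.0092, 0.0206], 255]])

```text
t: 21.0
eef_pos: [573.1, -4.2, 127.4]
tcp_rot: [2.745, 0.001, 1.771]
ft_force: [-0.2, 0.5, -1.1]
opening: 0.165
```

Run:
```python
from h import *
st()
p,d=read_camera("scene"); crop(p,290,160,330,200,14,"s15.png")
p,d=read_camera("side"); crop(p,320,190,370,240,12,"d15.png")
y=.2; c,s=np.cos(y),np.sin(y); Rg=Rt(y+np.pi/2,-.4)
p,R0,_=cur(); b=p-23.4*R0.as_matrix()[:,2]; print("bar",b, "X",b[0]*c+b[1]*s,"Y",-b[0]*s+b[1]*c)
```

```text
t 21.0 p [573.06  -4.16 127.45] toolx [-0.2   0.98 -0.  ] toolz [ 0.38  0.08 -0.92] yaw 1.771 F [-0.18  0.54 -1.08] op 0.165 q [-0.2   0.39  2.04  0.43  0.37 -0.78]
bar [564.85  -5.97 150.04] X 552.4080616009123 Y -118.06899529320569
```

View pics/s15.png

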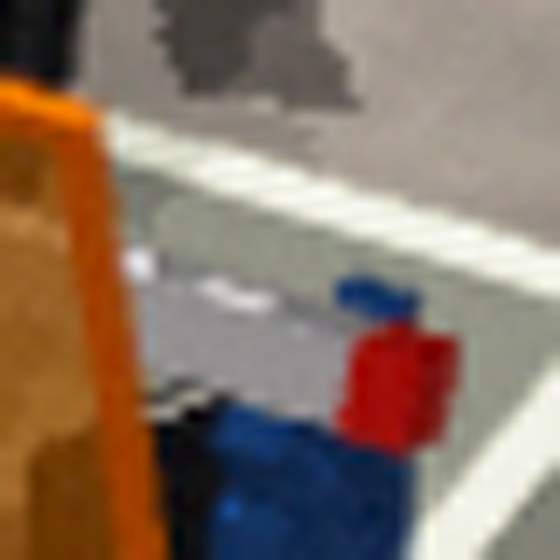

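View pics/d15.png

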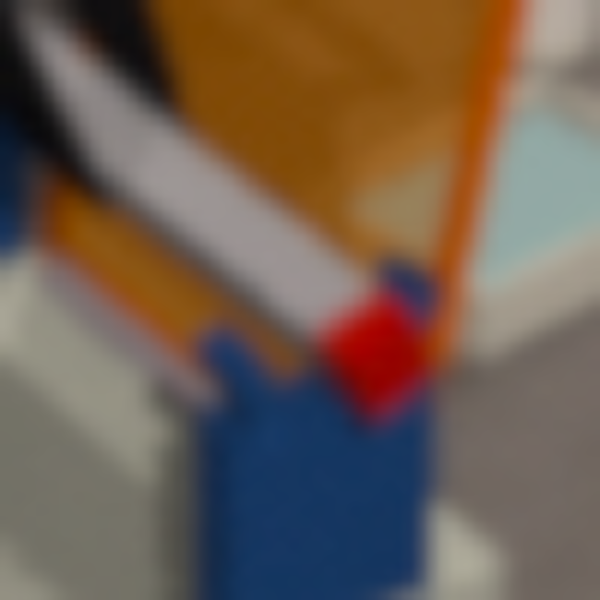

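Run:
```python
from h import *
D=get_calibration("side");S=get_calibration("scene")
y=.2; c,s=np.cos(y),np.sin(y)
def XY(w): return np.array([w[0]*c+w[1]*s,-w[0]*s+w[1]*c,w[2]])
def planeY(C,u,v,Y0):
    T=np.array(C["world_from_camera"]); o=XY(T[:3,3]); r=XY(T[:3,:3]@ray(C,u,v)); return o+r*(Y0-o[1])/r[1]
f=lambda u,v:(320+u/12,190+v/12)
print("bar end face",planeY(D,*f(375,355),-213))
for n,uv in dict(Ltop=(205,345),Ltopin=(240,345),Rtop_r=(432,290),Rtop=(400,262),boxbl=(205,590),boxbr=(425,590)).items(): print(n,planeY(D,*f(*uv),-118.5-79))
g=lambda u,v:(290+u/14,160+v/14)
print("scene bar end",planeY(S,*g(400,390),-23))
for n,uv in dict(A=(375,290),Ar=(420,310),Bl=(215,410),low=(410,470)).items(): print("S",n,planeY(S,*g(*uv),-118.5+79))
```

```text
bar end face [ 550.47 -213.    152.76]
Ltop [ 521.82 -197.5   157.39]
Ltopin [ 529.99 -197.5   154.17]
Rtop_r [ 575.69 -197.5   149.22]
Rtop [ 567.65 -197.5   158.86]
boxbl [ 522.47 -197.5    98.92]
boxbr [ 576.63 -197.5    75.81]
scene bar end [566.98 -23.   158.88]
S A [543.37 -39.5  157.9 ]
S Ar [526.24 -39.5  143.01]
S Bl [598.74 -39.5  169.83]
S low [528.21 -39.5  110.94]
```

Emit:
arm_command(targets=[[[0, 0, 0], [0, -0.0018, 0.0025], 255], [[0, 0, 0], [0, -0.0028, 0.0046], 255], [[0, 0, 0], [0, -0.0034, 0.006], 255], [[0, 0, 0], [0, -0.0034, 0.006], 255]])

```text
t: 21.5
eef_pos: [572.8, -4.2, 120.9]
tcp_rot: [2.744, 0.001, 1.771]
ft_force: [-0.5, 0.2, -1.4]
opening: 0.168
```

Run:
```python
from h import *
st()
p,d=read_camera("side"); crop(p,320,190,370,240,12,"d16.png")
y=.2; c,s=np.cos(y),np.sin(y)
p,R0,_=cur(); b=p-23.4*R0.as_matrix()[:,2]; print("bar",b, "X",b[0]*c+b[1]*s,"Y",-b[0]*s+b[1]*c)
```

```text
t 21.5 p [572.85  -4.24 120.86] toolx [-0.2   0.98 -0.  ] toolz [ 0.38  0.08 -0.92] yaw 1.771 F [-0.5   0.16 -1.36] op 0.168 q [-0.2   0.4   2.05  0.45  0.35 -0.8 ]
bar [564.03  -6.   142.52] X 551.5916690672699 Y -117.93425445416628
```

View pics/d16.png

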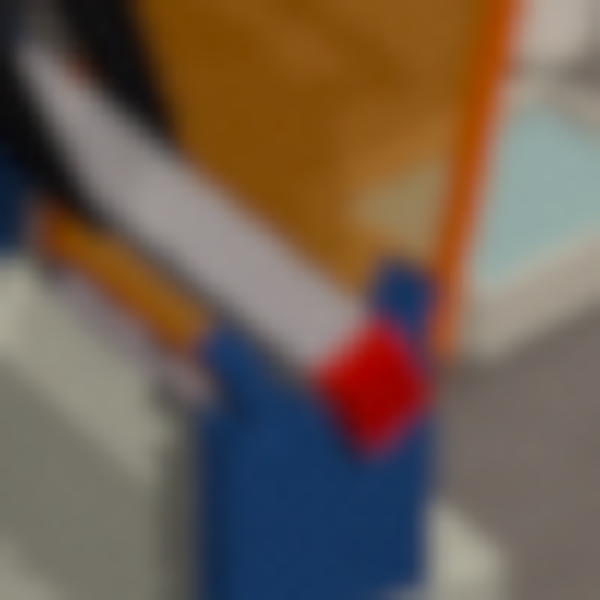

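Emit:
arm_command(targets=[[[0, 0, 0], [0, -0.0006, 0.0015], 255], [[0, 0, 0], [0, -0.0008, 0.0022], 255], [[0, 0, 0], [0, -0.0008, 0.0022], 255]])

```text
t: 21.85
eef_pos: [573.3, -4.2, 120.1]
tcp_rot: [2.742, 0.002, 1.771]
ft_force: [-9.2, -0.9, 17.1]
opening: 0.168
```

Emit:
arm_command(targets=[[[0, 0, 0], [0, 0.0004, -0.0012], 255], [[0, 0, 0], [0, 0.0004, -0.0012], 178], [[0, 0, 0], [0, 0.0004, -0.0012], 178], [[0, 0, 0], [0, 0.0004, -0.0012], 178], [[0, 0, 0], [0, 0.0004, -0.0012], 178]])

```text
t: 22.35
eef_pos: [573.0, -4.3, 119.8]
tcp_rot: [2.744, 0.001, 1.771]
ft_force: [-0.3, -0.6, -0.6]
opening: 0.301
```

Run:
```python
from h import *
st()
p,d=read_camera("side"); crop(p,290,150,380,250,7,"d17.png")
p,d=read_camera("scene"); crop(p,230,110,350,240,6,"s17.png")
```

```text
t 22.35 p [572.97  -4.26 119.78] toolx [-0.2   0.98 -0.  ] toolz [ 0.38  0.08 -0.92] yaw 1.771 F [-0.29 -0.56 -0.64] op 0.301 q [-0.2   0.41  2.05  0.46  0.35 -0.81]
```

View pics/d17.png

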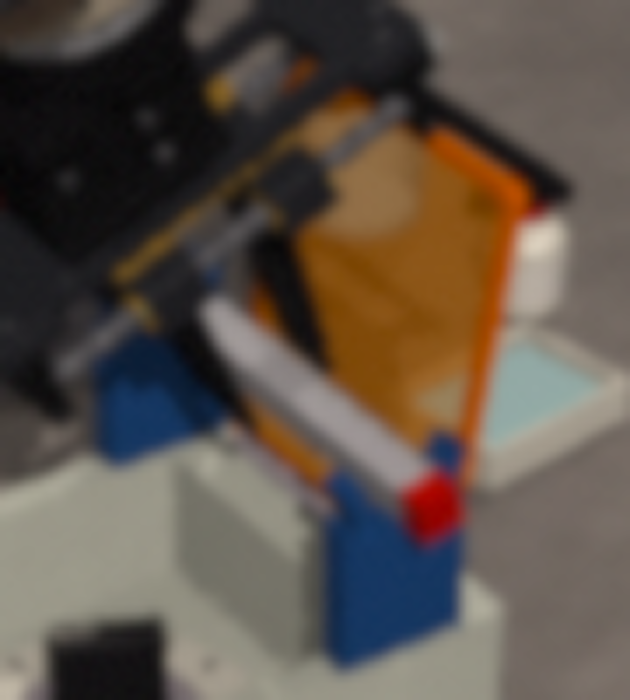

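View pics/s17.png

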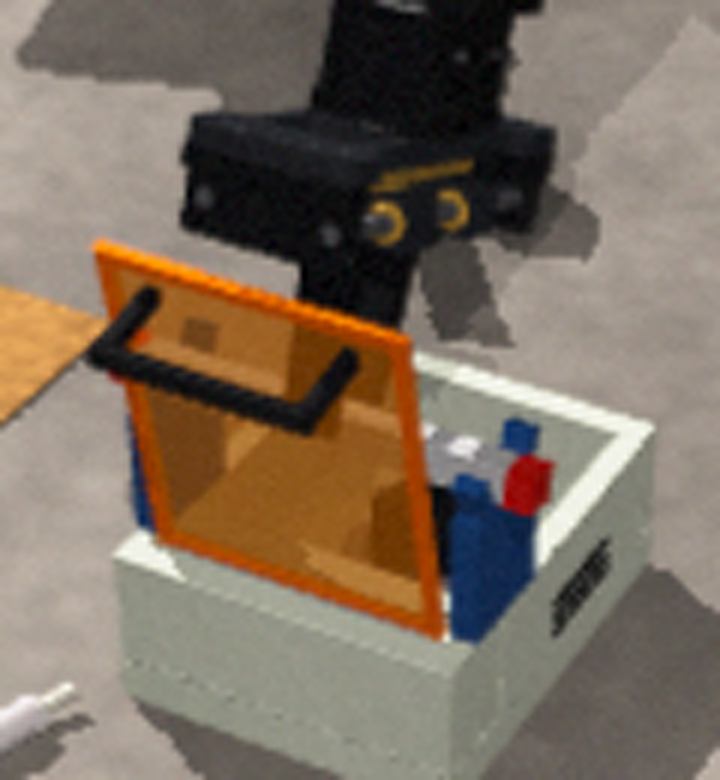

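Emit:
arm_command(targets=[[[0, 0, 0], [0, 0, -0.01], 178], [[0, 0, 0], [0, 0, -0.03], 178], [[0, 0, 0], [0, 0, -0.06], 178], [[0, 0, 0], [0, 0, -0.1], 178], [[0, 0, 0], [0, 0, -0.14], 178], [[0, 0, 0], [0, 0, -0.14], 178]])

```text
t: 23.05
eef_pos: [519.8, -15.4, 254.1]
tcp_rot: [2.737, 0.005, 1.77]
ft_force: [0.9, -0.6, -0.3]
opening: 0.305
```

Run:
```python
from h import *
import pickle
st()
W=get_calibration("wrist")
p,d=read_camera("wrist"); cv2.imwrite("pics/w18.png",p); np.save("w18.npy",d); pickle.dump(W,open("w18.pkl","wb"))
p,d=read_camera("side"); crop(p,250,130,390,270,5,"d18.png")
```

```text
t 23.05 p [519.76 -15.42 254.09] toolx [-0.2   0.98 -0.01] toolz [ 0.39  0.07 -0.92] yaw 1.77 F [ 0.94 -0.57 -0.33] op 0.305 q [-0.25  0.13  2.    0.28  0.66 -0.64]
```

View pics/w18.png

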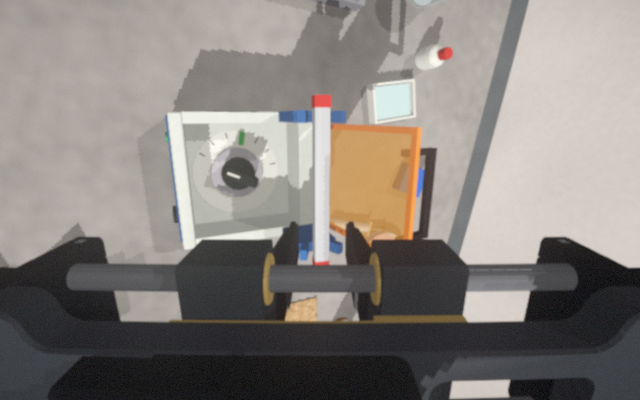

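View pics/d18.png

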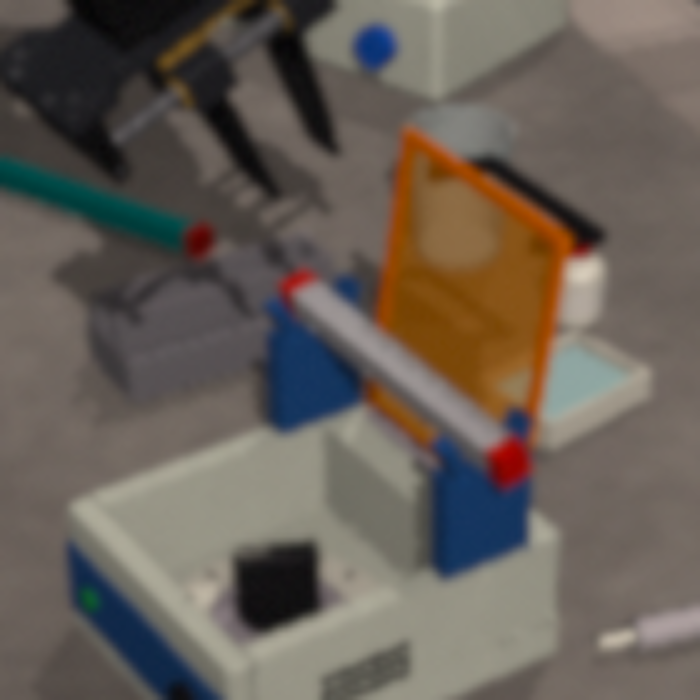

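Run:
```python
from h import *
crop(cv2.imread("pics/w18.png"),190,115,290,215,7,"w18k.png")
```

```text
(no output)
```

View pics/w18k.png

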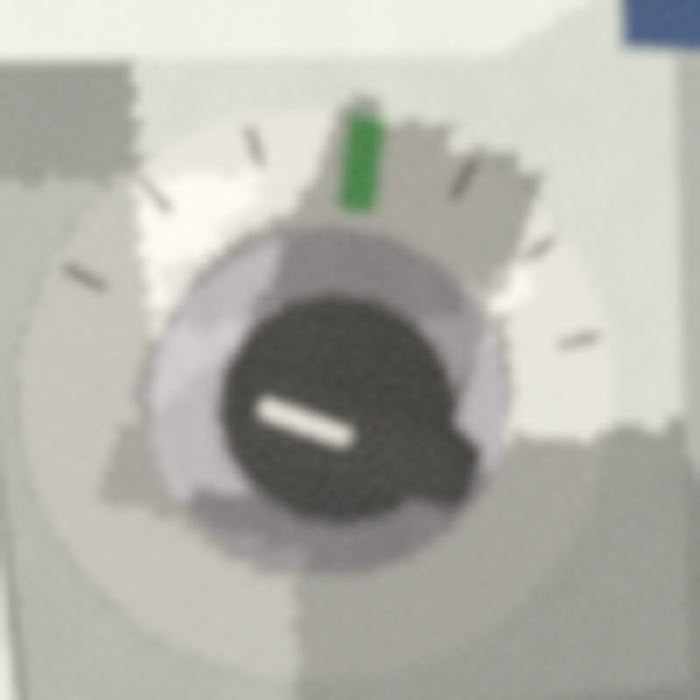

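```bash
cat > k.py <<'E'
from h import *
def knob(W,f,tip,inn,mo,mi,zm=22):
    a=atz(W,*f(*tip),64);b=atz(W,*f(*inn),64);m=atz(W,*f(*mo),zm);n=atz(W,*f(*mi),zm)
    pa=np.arctan2(*(a-b)[1::-1]); ma=np.arctan2(*(m-n)[1::-1])
    print("pointer tip",a,"inner",b,np.linalg.norm(a-b),"ang",pa); print("mark",m,n,np.linalg.norm(m-n),"ang",ma,"mid",(m+n)/2)
    u=np.array([np.cos(pa),np.sin(pa)]); print("axis from ptr (18 back)",a[:2]-18*u)
    v=np.array([np.cos(ma),np.sin(ma)]); print("axis from mark",((m+n)/2)[:2]-46*v, "cw needed",(pa-ma))
E
python3 - <<'E'
from k import *
import pickle
W=pickle.load(open("w18.pkl","rb"))
f=lambda u,v:(190+u/7,115+v/7)
knob(W,f,(258,406),(354,438),(366,116),(356,211))
d=np.load("w18.npy")
for u,v in [(360,165),(300,422),(500,180)]: 
    uu,vv=[int(round(t)) for t in f(u,v)]; print(pt(W,uu,vv,d[vv,uu]))
# disc circle black centre
print("disc centre",atz(W,*f(337,410),34))
E
```

```text
pointer tip [478.57 -15.66  64.  ] inner [495.24 -19.2   64.  ] 17.0462723262974 ang 2.9322259756990015
mark [496.35  35.01  22.  ] [496.94  17.19  22.  ] 17.835946377504182 ang 1.603752748775791 mid [496.65  26.1   22.  ]
axis from ptr (18 back) [496.18 -19.4 ]
axis from mark [498.16 -19.88] cw needed 1.3284732269232105
[496.02  25.18  22.1 ]
[485.86 -17.07  64.62]
[522.95  27.    20.4 ]
disc centre [496.58 -19.25  34.  ]
```

Run:
```python
from h import *
st(); go([468,-45,190],Rt(np.pi,0))
ax=np.array([496.9,-19.5])
def c(psi,h=8,rc=15): 
    p=np.array([np.cos(psi),np.sin(psi)]);t=np.array([np.sin(psi),-np.cos(psi)]); return ax+rc*p-7*t-[10,h]
for psi in (2.93,2.7,2.5,2.3,2.1,1.9,1.75,1.65,1.59): print(psi,c(psi),c(psi,12))
```

```text
t 23.15 p [519.57 -15.04 249.98] toolx [-0.2   0.98 -0.  ] toolz [ 0.38  0.07 -0.92] yaw 1.771 F [ 0.22 -0.64 -0.53] op 0.299 q [-0.25  0.14  2.    0.28  0.66 -0.64]
rot [0.333, 0.2758, -1.351] shift [-0.019, -0.0754, 0.0333]
2.93 [470.76 -31.19] [470.76 -35.19]
2.7 [470.35 -27.42] [470.35 -31.42]
2.5 [470.69 -24.13] [470.69 -28.13]
2.3 [471.69 -20.98] [471.69 -24.98]
2.1 [473.28 -18.09] [473.28 -22.09]
1.9 [475.43 -15.57] [475.43 -19.57]
1.75 [477.34 -13.99] [477.34 -17.99]
1.65 [478.74 -13.1 ] [478.74 -17.1 ]
1.59 [479.61 -12.64] [479.61 -16.64]
```

Emit:
arm_command(targets=[[[0.033, 0.027, -0.135], [-0.002, -0.008, 0.003], 255], [[0.066, 0.055, -0.27], [-0.004, -0.016, 0.006], 255], [[0.1, 0.082, -0.405], [-0.006, -0.024, 0.009], 255], [[0.133, 0.11, -0.54], [-0.008, -0.032, 0.012], 255], [[0.166, 0.138, -0.675], [-0.01, -0.04, 0.015], 255], [[0.2, 0.165, -0.81], [-0.012, -0.048, 0.02], 255], [[0.233, 0.193, -0.945], [-0.014, -0.056, 0.024], 255], [[0.266, 0.22, -1.08], [-0.016, -0.064, 0.028], 255]])

```text
t: 23.95
eef_pos: [475.3, -40.3, 196.6]
tcp_rot: [3.07, 0.04, 2.875]
ft_force: [0.9, -0.9, 0.1]
opening: 0.002
```

Run:
```python
from h import *
st(); go([468,-45,190],Rt(np.pi,0))
```

```text
t 23.95 p [475.26 -40.3  196.61] toolx [-0.96  0.26 -0.04] toolz [ 0.06  0.06 -1.  ] yaw 2.875 F [ 0.87 -0.86  0.07] op 0.002 q [-0.27  0.26  1.94  0.09  0.91 -1.63]
rot [0.0662, 0.0496, -0.2653] shift [0.006, -0.0069, 0.0059]
```

Emit:
arm_command(targets=[[[0.033, 0.025, -0.133], [0.003, -0.004, 0.003], 255], [[0.066, 0.05, -0.265], [0.006, -0.007, 0.006], 255], [[0.066, 0.05, -0.265], [0.006, -0.007, 0.006], 255], [[0.066, 0.05, -0.265], [0.006, -0.007, 0.006], 255]])

```text
t: 24.35
eef_pos: [468.4, -44.5, 190.8]
tcp_rot: [3.139, 0.002, 3.133]
ft_force: [-0.3, -0.5, 0.2]
opening: 0.003
```

Run:
```python
from h import *
st(); go([468,-46,23],Rt(np.pi,0))
p,d=read_camera("side"); crop(p,240,130,390,290,5,"d19.png")
```

```text
t 24.35 p [468.42 -44.55 190.75] toolx [-1.    0.01 -0.  ] toolz [ 0.  0. -1.] yaw 3.133 F [-0.35 -0.5   0.21] op 0.003 q [-0.24  0.28  1.93  0.    0.94 -1.8 ]
rot [0.0022, 0.0024, -0.009] shift [0.0008, -0.0018, 0.1677]
```

View pics/d19.png

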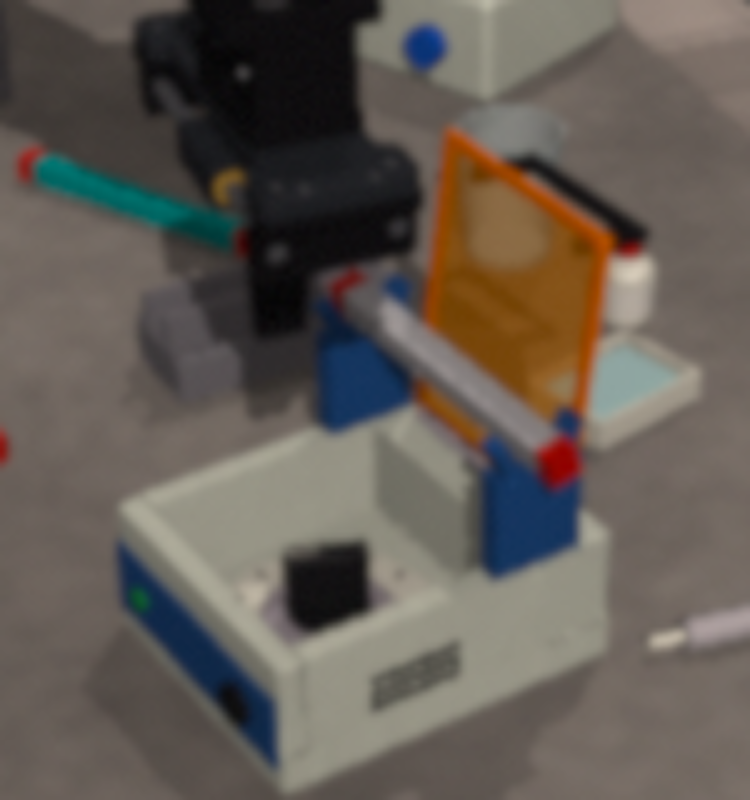

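Emit:
arm_command(targets=[[[0, 0, -0.009], [0.001, -0.002, 0.04], 255], [[0, 0, -0.009], [0.001, -0.002, 0.08], 255], [[0, 0, -0.009], [0.001, -0.002, 0.11], 255], [[0, 0, -0.009], [0.001, -0.002, 0.135], 255], [[0, 0, -0.009], [0.001, -0.002, 0.15], 255], [[0, 0, -0.009], [0.001, -0.002, 0.16], 255], [[0, 0, -0.009], [0.001, -0.002, 0.167], 255], [[0, 0, -0.009], [0.001, -0.002, 0.167], 255]])

```text
t: 25.2
eef_pos: [468.0, -46.9, 24.3]
tcp_rot: [3.141, 0.003, -3.139]
ft_force: [-0.2, 0.1, 0.3]
opening: 0.005
```

Run:
```python
from h import *
st(); 
p,d=read_camera("side"); crop(p,240,130,390,290,5,"d20.png")
p,d=read_camera("scene"); crop(p,230,90,370,240,5,"s20.png")
for q in [(470.5,-33),(470.4,-29),(470.7,-26),(471.7,-23),(473.3,-20),(475.4,-17.5),(477.3,-16)]: go([*q,23],Rt(np.pi,0))
```

```text
t 25.2 p [468.   -46.86  24.32] toolx [-1. -0. -0.] toolz [ 0.  0. -1.] yaw -3.139 F [-0.2   0.05  0.31] op 0.005 q [-0.24  0.55  2.09  0.    0.5  -1.82]
rot [0.0007, 0.0043, 0.0027] shift [-0.0022, 0.0139, 0.0021]
rot [0.0007, 0.0043, 0.0027] shift [-0.0021, 0.0179, 0.0021]
rot [0.0007, 0.0043, 0.0027] shift [-0.0024, 0.0209, 0.0021]
rot [0.0007, 0.0043, 0.0027] shift [-0.0034, 0.0239, 0.0021]
rot [0.0007, 0.0043, 0.0027] shift [-0.005, 0.0269, 0.0022]
rot [0.0007, 0.0043, 0.0027] shift [-0.0071, 0.0294, 0.0022]
rot [0.0007, 0.0043, 0.0027] shift [-0.009, 0.0309, 0.0022]
```

View pics/d20.png

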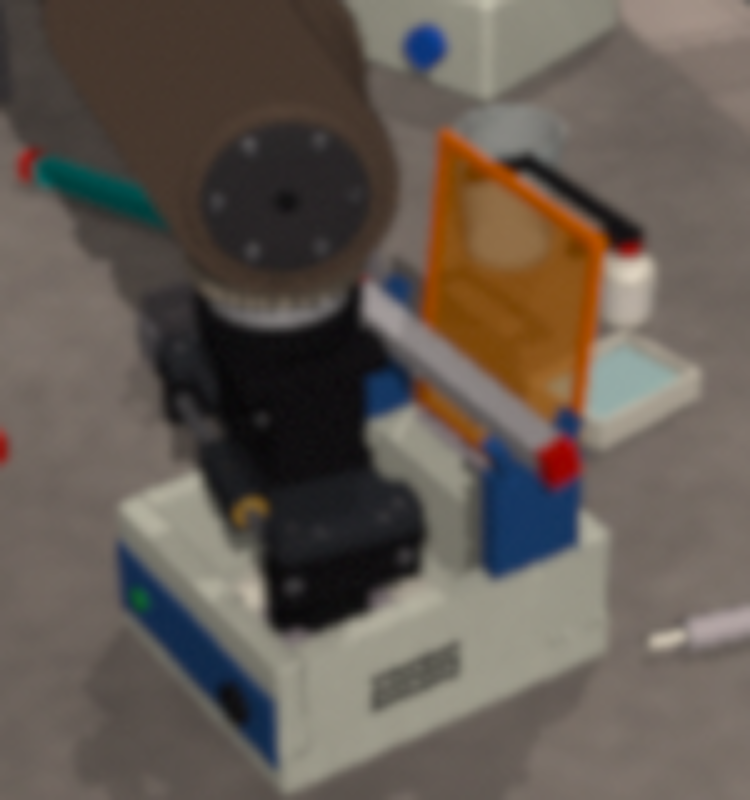

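View pics/s20.png

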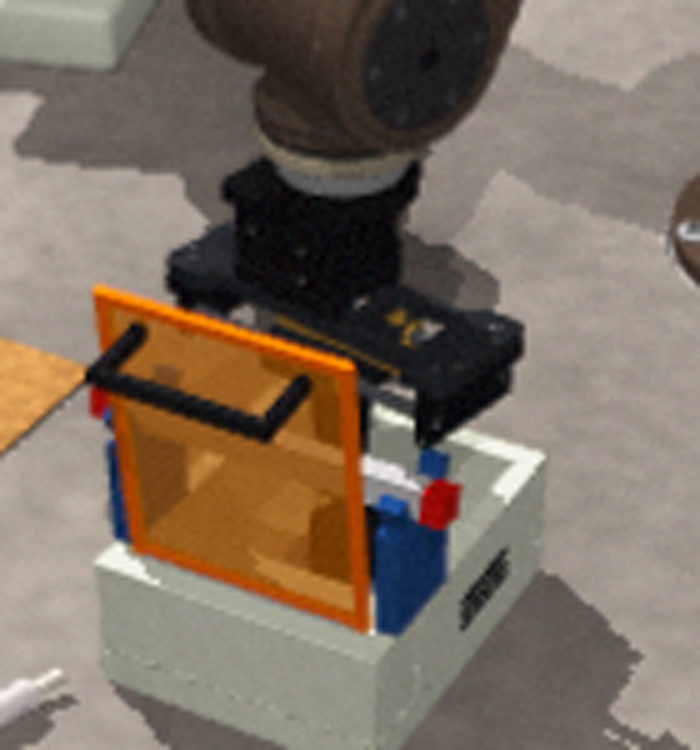

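Emit:
arm_command(targets=[[[0, 0, 0], [-0.0022, 0.009, 0], 255], [[0, 0, 0], [-0.0022, 0.0139, 0], 255], [[0, 0, 0], [-0.0021, 0.0179, 0], 255], [[0, 0, 0], [-0.0024, 0.0209, 0], 255], [[0, 0, 0], [-0.0034, 0.0239, 0], 255], [[0, 0, 0], [-0.005, 0.0269, 0], 255], [[0, 0, 0], [-0.0071, 0.0294, 0], 255], [[0, 0, 0], [-0.009, 0.0309, 0], 255]])

```text
t: 26.1
eef_pos: [476.5, -15.4, 24.6]
tcp_rot: [3.14, 0.002, -3.138]
ft_force: [-5.5, 0.9, 3.3]
opening: 0.001
```

Emit:
arm_command(targets=[[[0, 0, 0], [0, 0, 0], 255], [[0, 0, 0], [0, 0, 0], 255]])

```text
t: 26.3
eef_pos: [476.9, -15.6, 24.5]
tcp_rot: [3.141, 0.003, -3.138]
ft_force: [-3.0, 2.3, 0.0]
opening: -0.001
```

Run:
```python
from h import *
st(); 
p,d=read_camera("side"); crop(p,240,130,390,290,5,"d21.png")
```

```text
t 26.3 p [476.86 -15.65  24.51] toolx [-1. -0. -0.] toolz [ 0.  0. -1.] yaw -3.138 F [-3.02  2.26  0.01] op -0.001 q [-0.17  0.55  2.08  0.    0.51 -1.75]
```

View pics/d21.png

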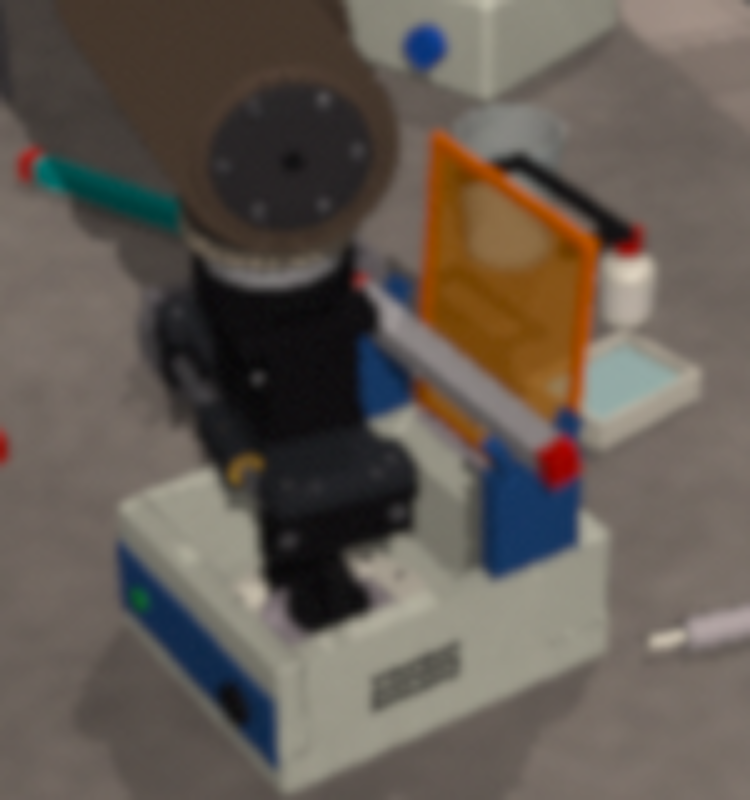

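Emit:
arm_command(targets=[[[0, 0, 0], [0.004, 0, 0], 255], [[0, 0, 0], [0.008, 0, -0.02], 255], [[0, 0, 0], [0.008, 0, -0.06], 255], [[0, 0, 0], [0.008, 0, -0.1], 255], [[0, 0, 0], [0.008, 0, -0.13], 255], [[0, 0, 0], [0.008, 0, -0.13], 255], [[0, 0, 0], [0.008, 0, -0.13], 255]])

```text
t: 27.05
eef_pos: [468.9, -16.2, 155.1]
tcp_rot: [3.141, 0.006, -3.139]
ft_force: [-0.8, 0.6, -0.6]
opening: 0.003
```

Run:
```python
from h import *
import pickle
st(); W=get_calibration("wrist"); p,d=read_camera("wrist"); cv2.imwrite("pics/w22.png",p); np.save("w22.npy",d); pickle.dump(W,open("w22.pkl","wb"))
crop(p,260,100,400,240,5,"w22k.png")
```

```text
t 27.05 p [468.9  -16.23 155.06] toolx [-1.   -0.   -0.01] toolz [ 0.01  0.   -1.  ] yaw -3.139 F [-0.85  0.64 -0.65] op 0.003 q [-0.18  0.32  1.98  0.    0.84 -1.75]
```

View pics/w22k.png

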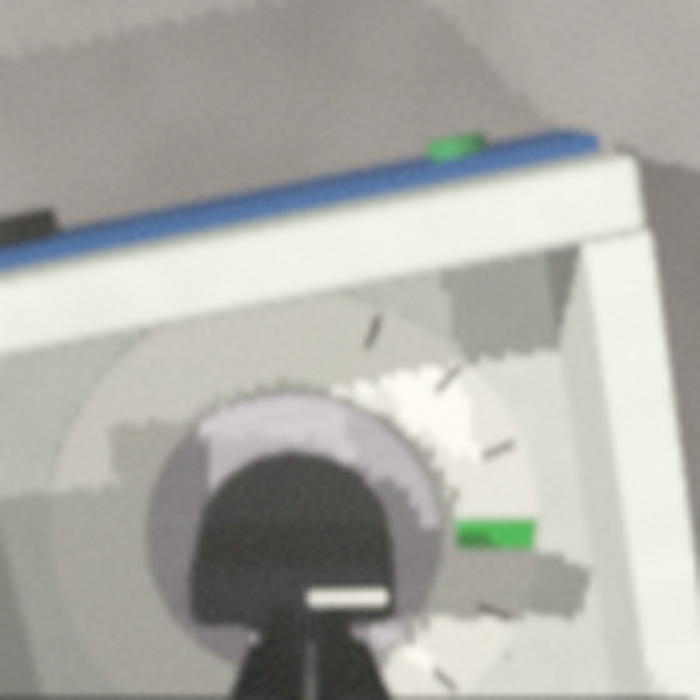

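Run:
```python
from k import *
import pickle
W=pickle.load(open("w22.pkl","rb"))
f=lambda u,v:(260+u/5,100+v/5)
knob(W,f,(390,596),(305,599),(537,534),(457,535))
```

```text
pointer tip [496.56   0.54  64.  ] inner [497.25 -16.49  64.  ] 17.045043528416038 ang 1.6113459253093232
mark [496.4   36.31  22.  ] [496.7   18.08  22.  ] 18.23772416277003 ang 1.5869442685957567 mid [496.55  27.2   22.  ]
axis from ptr (18 back) [497.29 -17.45]
axis from mark [497.29 -18.8 ] cw needed 0.024401656713566533
```

Emit:
arm_command(targets=[[[0, 0, 0], [0, 0.01, -0.04], 255], [[0, 0, 0], [-0.01, 0.03, -0.06], 255], [[0, 0, 0], [-0.02, 0.05, -0.06], 255], [[0, 0, 0], [-0.02, 0.05, -0.06], 255], [[0, 0, 0], [-0.02, 0.05, -0.06], 255]])

```text
t: 27.6
eef_pos: [487.6, 34.0, 213.4]
tcp_rot: [3.141, 0.001, -3.137]
ft_force: [-0.4, -0.7, -0.6]
opening: 0.005
```

Run:
```python
from h import *
import pickle
st(); W=get_calibration("wrist"); p,d=read_camera("wrist"); cv2.imwrite("pics/w23.png",p); pickle.dump(W,open("w23.pkl","wb"))
ims=[p.astype(float)]+[read_camera("wrist")[0].astype(float) for _ in range(4)]
p=np.mean(ims,0).astype(np.uint8); cv2.imwrite("pics/w23a.png",p)
u,v=proj(W,[497,0,50]); print(u,v)
x0,y0=int(u)-40,int(v)-35; print(x0,y0); crop(p,x0,y0,x0+80,y0+70,10,"w23k.png")
```

```text
t 27.6 p [487.62  34.02 213.38] toolx [-1. -0. -0.] toolz [ 0.  0. -1.] yaw -3.137 F [-0.42 -0.75 -0.58] op 0.005 q [-0.07  0.27  1.86  0.    1.01 -1.64]
293.38986521219886 185.62891959266784
253 150
```

View pics/w23k.png

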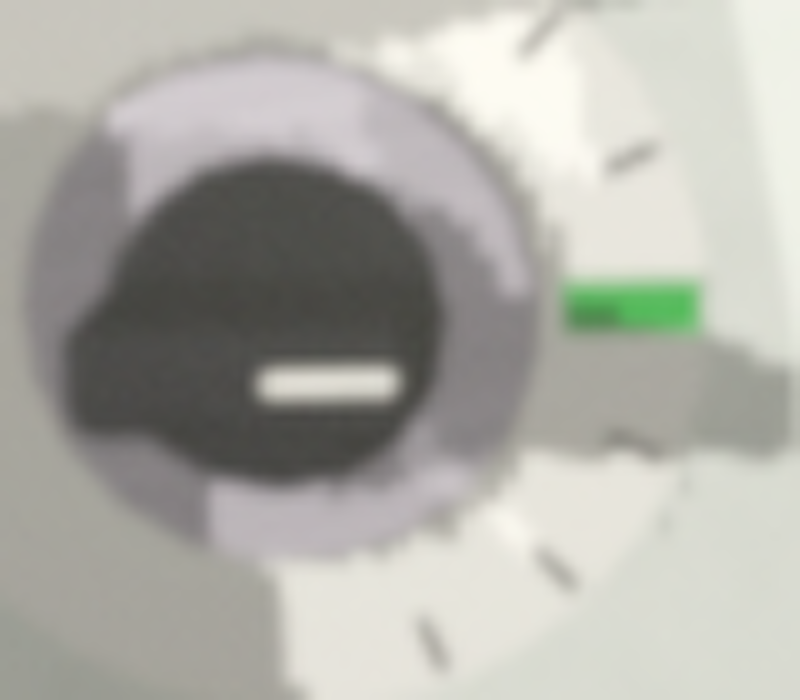

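Run:
```python
from k import *
import pickle
W=pickle.load(open("w23.pkl","rb")); p=cv2.imread("pics/w23a.png").astype(int)
yy,xx=np.mgrid[0:400,0:640]
st_m=(p.min(-1)>140)&(xx>275)&(xx<296)&(yy>184)&(yy<193)
gm=(p[...,1]>p[...,2]+50)&(p[...,1]>p[...,0]+50)&(xx>300)&(xx<330)&(yy>170)&(yy<190)
gm|=(p[...,1]>p[...,2]+35)&(xx>305)&(xx<325)&(yy>174)&(yy<186)
for n,m,z in (("ptr",st_m,64),("mark",gm,22)):
    q=np.array([atz(W,u,v,z)[:2] for v,u in np.argwhere(m)]); c=q.mean(0); s=np.linalg.svd(q-c)[2][0]; s*=np.sign(s[1]); t=(q-c)@s
    print(n,len(q),c,np.arctan2(s[1],s[0]),t.min(),t.max())
    for ax in ((496.9,-19.3),(497.3,-19)): print("  from axis",np.arctan2(c[1]-ax[1],c[0]-ax[0]))
f=lambda u,v:(253+u/10,150+v/10)
print("disc",atz(W,*f(272,320),34),"dial ring", atz(W,*f(285,305),22))
```

```text
ptr 42 [496.8   -7.92] 1.5299720210367789 -7.735635053057662 11.18433701553127
  from axis 1.5796593897017523
  from axis 1.61598583939012
mark 66 [495.66  27.  ] 1.5675355886272233 -9.032949488521128 8.02630615867099
  from axis 1.597660979911888
  from axis 1.6065236783294359
disc [495.98 -18.22  34.  ] dial ring [496.54 -18.13  22.  ]
```

Emit:
arm_command(targets=[[[0, 0, 0], [0.02, 0, -0.04], 255], [[0, 0, 0], [0.04, 0, -0.08], 255], [[0, 0, 0], [0.04, 0, -0.1], 255], [[0, 0, 0], [0.04, 0, -0.1], 255]])

```text
t: 28.25
eef_pos: [448.3, 33.4, 317.3]
tcp_rot: [3.141, 0.009, -3.139]
ft_force: [0.3, 0.9, -0.6]
opening: 0.002
```

Run:
```python
from h import *
for i in range(190): p,d=read_camera("side")
st(); cv2.imwrite("pics/d24f.png",p); crop(p,250,130,390,270,5,"d24.png")
p,d=read_camera("scene"); cv2.imwrite("pics/s24f.png",p); 
W=get_calibration("wrist"); p,d=read_camera("wrist"); cv2.imwrite("pics/w24.png",p)
```

```text
Still running in the background as job /tmp/bash_jobs.1000/c0ff09409530 (pid 2389). You'll get a notice when it ends.
```

Edit , replacing
```

```
with
```

```

```bash
cat /tmp/bash_jobs.1000/c0ff09409530/stdout
```

```text
t 37.75 p [447.79  33.79 314.65] toolx [-1. -0. -0.] toolz [ 0.  0. -1.] yaw -3.138 F [-0.71 -0.92  0.99] op 0.002 q [-0.07  0.12  1.78  0.    1.24 -1.65]
```

View pics/d24.png

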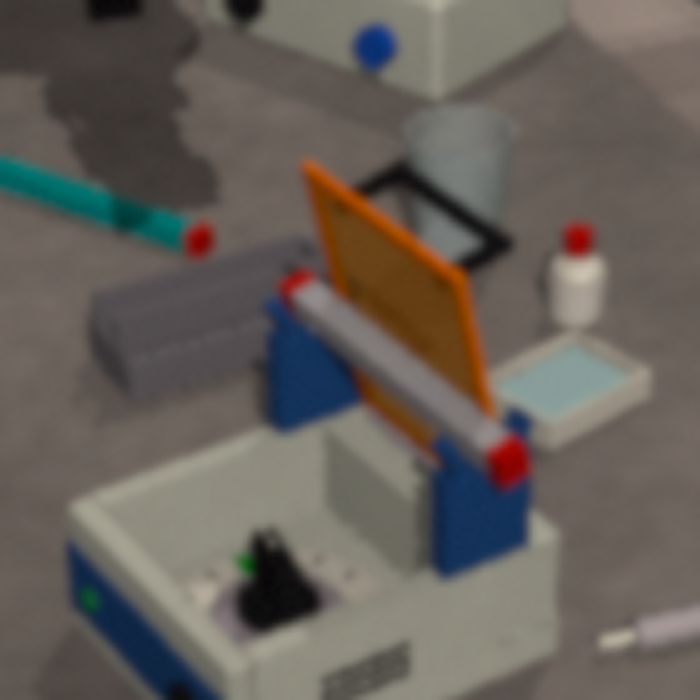

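View pics/s24f.png

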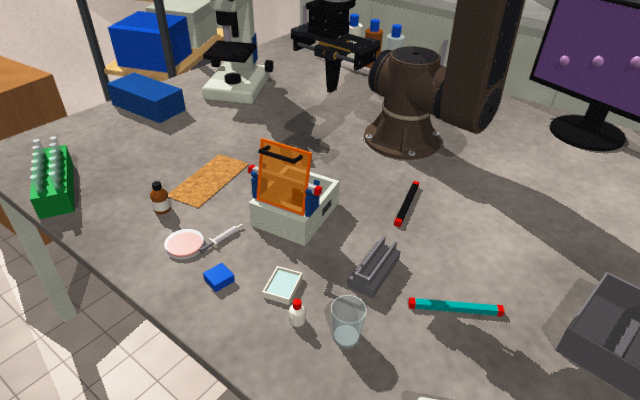

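View pics/w24.png

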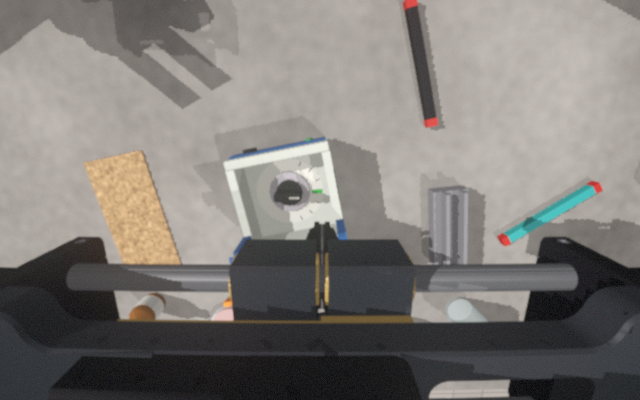

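Run:
```python
from h import *
crop(cv2.imread("pics/w24.png"),265,165,335,215,11,"w24k.png")
```

```text
(no output)
```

View pics/w24k.png

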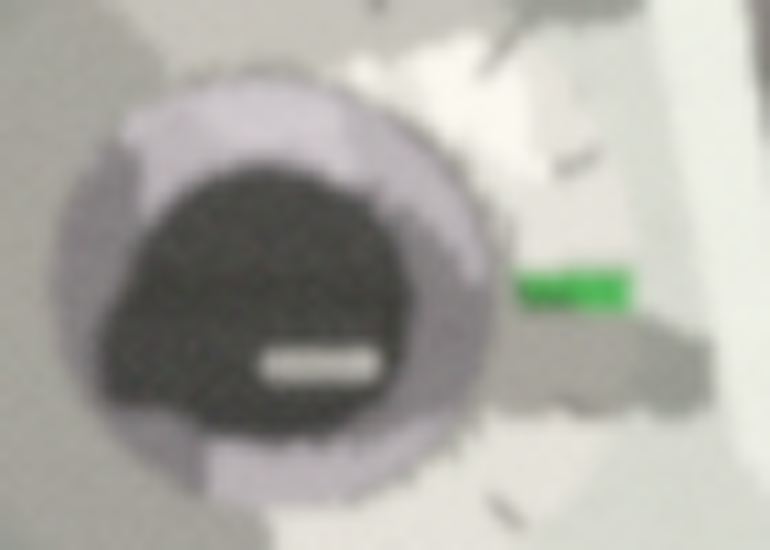

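The stripe (260–380, row 365) and the green mark (515–632, row 290) in this crop are parallel. The offset between them is height parallax.

```bash
python3 -c "
from cell import env
print(env.job_done())"
```

```text
the job is handed in; nothing more can be done
None
```

The job is done and handed in at about 38 s of robot time, with the arm raised clear and holding nothing.

- **Bar to mat:** I took the silver bar out of the channel by its free end and laid it on the cork mat. The first pinch closed just above the bar without moving it. The real fingertips sit about 19 mm behind the reported TCP, so I allowed for that in every later move.
- **Cover:** I swung it by its handle to the stop, about 1.9 rad. The wrist force peaked at about 42 N during the swing.
- **Prop:** I picked the bar up by its middle, lowered it tilted into both notches and let go. It settled level. After about 10 s of waiting, the cover had leaned in and was resting on the bar.
- **Knob:** I turned it by pushing the grip's end with closed fingers, because a pinch turn would have driven the gripper body into the prop bar.

**Last checks:**
- **Pictures:** they show the bar seated in both notches and the cover propped on it. The things left on the bench look to be in place, judged by eye without measuring them.
- **Pointer and mark:** two numeric readings disagreed slightly, at +0.02 and −0.04 rad. A last close-up shows the two parallel, so I left the knob as it was.
- **Side and scene cameras:** their readings of the notch position differed by about 6 mm, so I aimed midway.

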